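# Clear the sorting station: vials, forceps and the open glass

## Robot

A 6-joint arm with a two-finger parallel gripper is mounted at the origin on the work surface; the furniture and walls round the work are solid. World frame = base frame: x ahead of the robot, y to its left, z up, the work surface at z = 0. Lengths are in m, angles in degrees, forces in N, time in s.
With the tool pointing down it reaches from about 0.375 to 0.9 m from the base axis. Payload 3.1 kg.
Tool frame: the origin (TCP) lies midway between the tips of the shut fingers; the grasp point (between the pads) lies 19 mm behind it; z points along the fingers, y is the line along which they close (so a half turn about z gives the same grasp; the last joint's range is limited). The gripper opens to 87 mm and grips with 3 to 60 N. Pads are 19 mm wide; open, the fingers measure 117 mm over their backs; the gripper's body (75 mm by 190 mm) begins 51 mm behind the grasp point.
Start: joints at [64.658, 30.224, 82.088, -0, 67.689, -10.227], TCP at [0.163, 0.603, 0.223] pointing down, gripper open.
Joint ranges: [-176.69, 176.69], [-43.24, 126.21], [12.49, 139.97], [-82, 262], [0, 151.66], [-163.58, 163.58]. Speed limits (degrees/s): [159.86, 159.86, 180, 180, 180, 180].

## Interface

Orientations are given as a 3x3 rotation matrix whose columns are the frame's x, y, z axes.
In Python, from rig import read_state, optics, bot gives the robot as it stands. The module is installed in compiled form; this text tells all that it offers.
- The arm moves only by the tool send_rows, never from a script. Its argument "commands" is a list of rows, each a list of 7 numbers: the turn, a rotation vector about the tool's x, y, z in units of 5 degrees (1.0 is 5 degrees), then the shift along the tool's x, y, z in units of 30 mm (1.0 is 30 mm), then the opening, from 0 (shut) to 1 (fully open). In form: [[rx, ry, rz, tx, ty, tz, gripper], ...]. A call has 1 to 20 rows; each row is the pose to reach, as a shift and turn from the pose commanded when the call began, along the tool's axes at that moment; what a row does not reach only later rows make up. A row lasts 1/12 s, in which the tool goes at most 41.7 mm and 7.16 degrees, less where a joint would pass 70% of its speed; a pose out of reach is approached as far as the arm can. A call with a gripper value outside its range is refused whole. The fingers move at their own pace and stop on an object; the grip force is fixed at half the most. Time passes only in rows, so rows that repeat a pose let the fingers close. It gives the time, the measured TCP pose, the force, the opening and the grip force at its end, in the units of the state.
- read_state(): the state, without advancing time (a new reading comes with each control period).
- optics.capture(name): name is "side" or "top"; returns a dict with "image" (480x640x3 uint8, blue, green, red), "intrinsics" (3x3 intrinsics, pixels), "extrinsics" (4x4, takes a point from world to camera coordinates). Camera axes: x right, y down, z forward; pixel columns grow to the right and rows downward; lengths in m; the calibration is good to about 2 mm. A picture is of the moment at which its call begins. There is no depth.
- bot.hand_in(): hands the job in; it is judged then, once.
The state is a dict: "time_s": time; "joint_positions": joint angles; "qvel": joint speeds; "tau": joint torques, N m; "position": TCP position; "tcp_rot": TCP orientation; "force": force on the tool from outside, world axes, zero at the start; "moment": the same for the moment, N m; "opening": opening from 0.0 (shut) to 1.0 (fully open); "grasp_force": force on a finger pad.
Only numpy, scipy, OpenCV 4.12 (cv2) and the standard library are available. Lean on these libraries where they do the work, as an engineer would, in place of code of your own. Each camera call takes 0.05 s, during which the arm holds its last target. There are 200 camera calls.

## Task

Put the sorting station in order: stand the two loose snap-cap vials upright in the two empty cells of the vial rack beside the vial that is already there, lay the forceps across the instrument rest so that they lie in both notches, and stand the open sample glass upright in the bay of the open drawer, then push that drawer fully shut so that no dust gets into the glass. Do not tip the open glass, and set it down instead of dropping it; the racked vial must still stand in the rack at the end.

Things in the scene. Friction and masses are not known exactly. Their poses are not given: they have to be found in the camera images.
- vial_a: a clear snap-cap specimen vial standing on the bench, 58 mm tall; body 24 mm in diameter up to 46 mm, yellow cap 26 mm in diameter from 46 to 58 mm, 18 g. Origin: centre of its underside; z up its axis. Same as vial_b; either may go into either empty rack cell.
- vial_b: a second vial, identical to vial_a. Origin: centre of its underside; z up its axis.
- racked_vial: a vial of the same shape and size (white cap) that already stands in the middle cell of the rack. Origin: centre of its underside; z up its axis.
- glass: small open sample glass with a brown residue in it, round, 59 mm outer diameter, 50 mm tall, 60 g; grasp it round its body. Origin: centre of its underside; z up its axis.
- forceps: fine steel forceps lying flat on the bench, 125 mm long (along its y), 17 mm wide at the middle (along its x), 10 mm thick (z), 20 g. Origin: middle of the underside. Either end may point either way.
- vial_rack: grey plastic rack fixed on the bench: open box 132 mm long (its x), 46 wide (y), 26 high, with three square cells 40 mm wide inside, in a row centred at x = -43, 0 and +43 mm; walls 3 mm, cell floor 3 mm above the bench. The middle cell (x = 0) is taken, the two end cells are empty. Origin: centre of its underside; z up.
- instrument_rest: aluminium rest, fixed: base plate 100 mm long (its x), 58 wide (y), 5 thick, with two upright cheeks 8 mm thick and 54 wide at x = -40 and +40 mm. Notch in each: 34 mm wide (y, centred), floor 22 mm above the bench, horns up to 41 mm; open space above the plate between the cheeks. The forceps lie along x, their middle midway between the cheeks. Origin: centre of the underside; z up.
- drawer_bay (a point): centre of the bay floor in the open top drawer of a grey drawer unit (fixed, 112 mm wide, 142 high; lower drawer not used); 80 mm above the bench, moves with the drawer. x: the way it shuts, z up. Bay 91 (x) by 85 mm (y), walls 18 mm above its floor; drawer front outer face at x = -54, 56 mm above the floor. Handle: bar along y, 8 mm thick, 60 long, axis at x = -76, z = +29 mm.
- drawer (a joint): how far that top drawer is pulled out, in m: 0 = fully shut against its stop, 0.10 = fully out. It slides with about 1 to 2 N of friction and stays where it is left.

How it is judged:
By the outcome, as a careful person would: the job done as asked, in the order asked, and still so for the second after the job is handed in, with the robot touching nothing.
It also fails if it takes over 128 s, if anything falls off the work surface, if the arm or the gripper's body presses on something with over 40 N, if the wrist force passes 120 N, or if a joint passes its speed limit or range.

## Working session

There is one attempt and no reset: what is moved stays moved. The work goes in short steps, Python scripts to look and compute and a tool call to move; the robot and the scene stay as the last step left them, time stands still between calls to the robot, and variables do not carry over. Pictures are saved under pics/ and viewed, at most 14 in all, crops included, and the job is handed in when it is done.

Besides the shell and the picture viewer there is one more tool, called in YAML: its name, and indented under it one key for each argument. send_rows: Moves the arm, as the interface text tells. Its arguments: {"type":"object","properties":{"commands":{"type":"array","items":{"type":"array","items":{"type":"number"}}}},"required":["commands"]}

```bash
mkdir -p pics; python3 - <<'E'
from rig import read_state, optics, bot
import cv2,numpy as np
s=read_state();print({k:np.round(v,3).tolist() for k,v in s.items()})
for n in("side","top"):
    c=optics.capture(n);cv2.imwrite(f"pics/{n}0.png",c["image"]);print(n,np.round(c["intrinsics"],2).tolist(),np.round(c["extrinsics"],4).tolist())
E
```

```text
{'time_s': 0.0, 'joint_positions': [64.657, 30.279, 82.157, 0.001, 67.687, -10.23], 'qvel': [-0.026, -0.017, 0.023, 0.023, 0.123, -0.039], 'tau': [-0.001, -44.005, -17.659, 0.063, 0.058, -0.0], 'position': [0.163, 0.603, 0.222], 'tcp_rot': [[-0.965, 0.261, -0.001], [0.261, 0.965, -0.002], [0.0, -0.002, -1.0]], 'force': [0.703, 1.271, 0.204], 'moment': [0.049, -0.027, -0.05], 'grasp_force': 0.0, 'opening': 0.998}
side [[447.61, 0.0, 327.4], [0.0, 447.61, 236.25], [0.0, 0.0, 1.0]] [[0.5389, -0.8422, -0.0138, -0.3155], [-0.4672, -0.2853, -0.8368, 0.3321], [0.7009, 0.4575, -0.5473, 0.578], [0.0, 0.0, 0.0, 1.0]]
top [[575.66, 0.0, 311.78], [0.0, 575.66, 244.85], [0.0, 0.0, 1.0]] [[-0.008, -0.9999, -0.0072, -0.014], [-0.9853, 0.0092, -0.1707, 0.5673], [0.1707, 0.0057, -0.9853, 1.1369], [0.0, 0.0, 0.0, 1.0]]
```

View pics/side0.png

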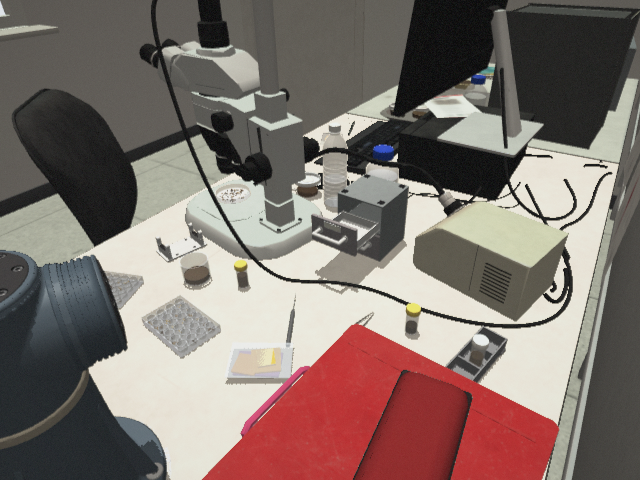

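View pics/top0.png

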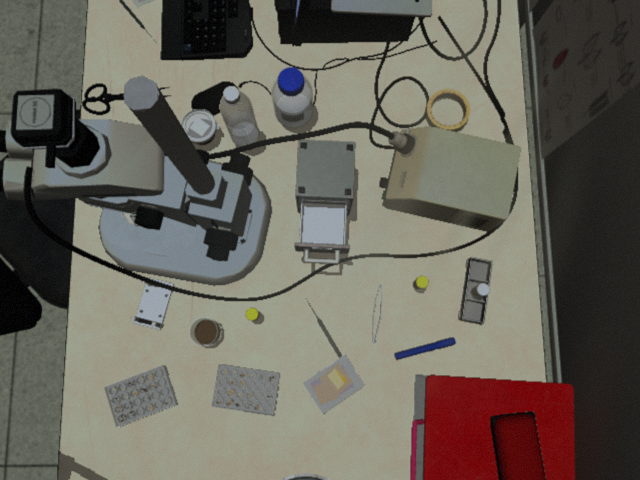

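The side view shows the arm low on the left, vials at about (241,272) and (413,318), the glass at (196,268), the rest at (180,243), the drawer at (345,232) and the rack at (478,352). The top view shows the glass at (207,333), vials at (252,314) and (421,282), forceps at (377,313), the rest at (153,305), the rack at (476,290), the drawer bay at (323,225) and a cable in front of the drawer.

```bash
cat > h.py <<'E'
import numpy as np, cv2
from rig import read_state, optics, bot
def cam(n):
    c=optics.capture(n); return c["image"],c["intrinsics"],c["extrinsics"]
def ray(c,uv):
    R,t=c[2][:3,:3],c[2][:3,3]; d=R.T@np.linalg.solve(c[1],[uv[0],uv[1],1.]); return -R.T@t,d/np.linalg.norm(d)
def plane(c,uv,z):
    o,d=ray(c,uv); return o+d*(z-o[2])/d[2]
def proj(c,p):
    q=c[1]@(c[2][:3,:3]@np.asarray(p,float)+c[2][:3,3]); return q[:2]/q[2]
def tri(c1,uv1,c2,uv2):
    (o1,d1),(o2,d2)=ray(c1,uv1),ray(c2,uv2)
    k=np.linalg.lstsq(np.c_[d1,-d2],o2-o1,rcond=None)[0]; a,b=o1+k[0]*d1,o2+k[1]*d2
    return (a+b)/2,np.linalg.norm(a-b)
E
python3 - <<'E'
from h import *
t=cam("top")[0];s=cam("side")[0]
cv2.imwrite("pics/t1.png",cv2.resize(t[195:365,120:510],None,fx=2.05,fy=2.05,interpolation=cv2.INTER_CUBIC))
cv2.imwrite("pics/s1.png",cv2.resize(s[170:395,140:520],None,fx=2.1,fy=2.1,interpolation=cv2.INTER_CUBIC))
E
```

```text
(no output)
```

View pics/t1.png

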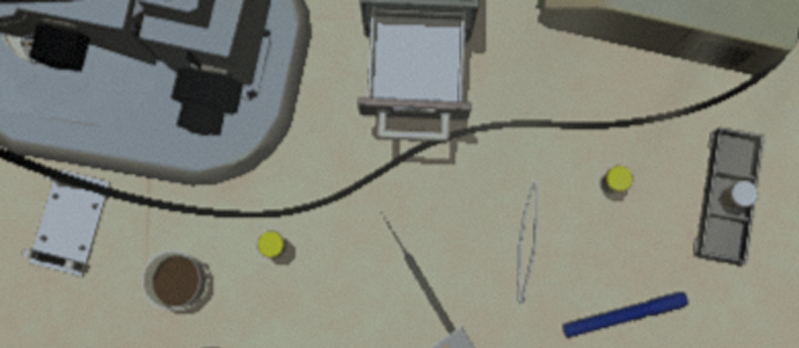

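View pics/s1.png

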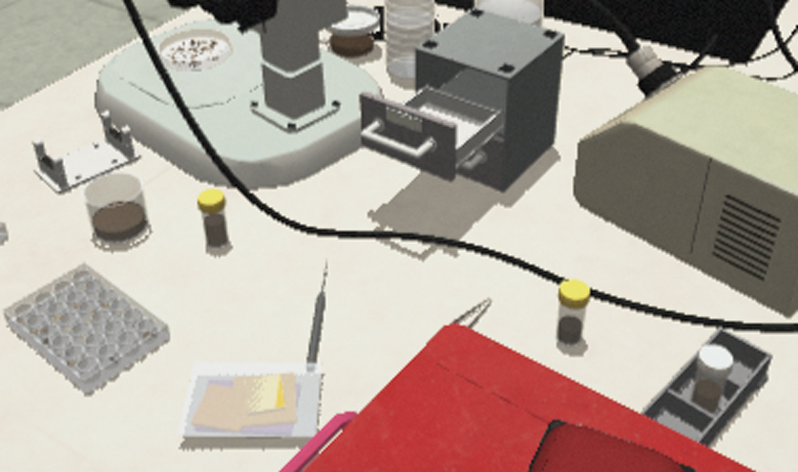

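The top crop shows the rest (68,225), glass rim (177,280), vials (271,244) and (619,180), forceps from (533,185) to (520,300), rack (728,197), with the cable passing beyond the rest and under the handle. The side crop shows both rest cheeks, the glass, both vials and the drawer handle at (402,135); the red case hides part of the forceps and the rack.

```bash
cat > m.py <<'E'
from h import *
T=cam("top");S=cam("side")
def blobs(c,lo,hi,box,amin=15):
    h=cv2.cvtColor(c[0],cv2.COLOR_BGR2HSV);m=cv2.inRange(h,lo,hi);k=np.zeros_like(m);x0,y0,x1,y1=box;k[y0:y1,x0:x1]=m[y0:y1,x0:x1]
    n,l,st,ce=cv2.connectedComponentsWithStats(k)
    return [(ce[i].round(1),st[i].tolist(),l==i) for i in range(1,n) if st[i][4]>=amin]
E
python3 - <<'E'
from m import *
def rep(a,b):
    p,e=tri(T,a,S,b);print(np.round(p,4),"gap",round(e,4))
yt=blobs(T,(22,120,60),(35,255,255),(230,250,450,340));ys=blobs(S,(22,120,60),(35,255,255),(220,250,430,330))
for n,b in(("yt",yt),("ys",ys)):print(n,[(x[0].tolist(),x[1]) for x in b])
for n,c,lo,hi,box in(("brownT",T,(3,60,20),(20,255,120),(180,310,235,350)),("brownS",S,(3,60,20),(20,255,120),(175,245,215,290)),
  ("rackT",T,(0,0,0),(180,90,90),(450,250,500,330)),("drwT",T,(90,0,120),(150,60,255),(290,195,360,260)),("restT",T,(90,0,120),(150,60,255),(125,275,185,335)),("capT",T,(90,0,120),(150,60,255),(465,275,495,300))):
    for x in blobs(c,lo,hi,box,20):
        q=cv2.minAreaRect(np.argwhere(x[2])[:,::-1].astype(np.float32));print(n,x[0].tolist(),x[1],np.round(cv2.boxPoints(q),1).tolist())
for a in yt:
  for b in ys:
    p,e=tri(T,a[0],S,b[0])
    if e<.02:print(p.round(4),e.round(4))
# zoom pictures
def zoom(c,box,f):
    x0,y0,x1,y1=box;return cv2.resize(c[0][y0:y1,x0:x1],None,fx=f,fy=f,interpolation=cv2.INTER_CUBIC)
a=zoom(T,(125,270,275,355),5);b=zoom(T,(285,185,375,275),5)
a=zoom(T,(125,275,235,355),3.6);b=zoom(T,(285,195,365,275),3.6);c=zoom(S,(145,220,255,300),3.6);d=zoom(S,(300,170,400,250),3.6)
im=np.zeros((580,760,3),np.uint8)
for i,(z,x,y) in enumerate(((a,0,0),(b,400,0),(c,0,290),(d,400,290))):
    im[y:y+z.shape[0],x:x+z.shape[1]]=z[:, :760-x]
cv2.imwrite("pics/z1.png",im)
im=np.zeros((560,800,3),np.uint8)
for z,x,y in((zoom(T,(360,250,500,350),3.5),0,0),(zoom(S,(340,290,520,385),2.2),0,350),(zoom(S,(440,320,520,385),4),490,0)):
    im[y:y+z.shape[0],x:x+z.shape[1]]=z[:560-y,:800-x]
cv2.imwrite("pics/z2.png",im)
E
```

```text
yt [([421.5, 281.6], [416, 276, 12, 12, 117]), ([251.9, 313.8], [246, 308, 13, 13, 125])]
ys [([240.1, 265.4], [234, 261, 13, 10, 105]), ([412.9, 309.4], [406, 303, 15, 13, 151])]
brownT [205.5, 331.8] [195, 320, 22, 24, 402] [[190.0, 332.0], [206.0, 316.0], [221.0, 331.0], [205.0, 347.0]]
brownS [196.2, 273.1] [184, 267, 24, 14, 215] [[183.0, 270.6000061035156], [206.1999969482422, 265.3999938964844], [208.6999969482422, 276.6000061035156], [185.5, 281.79998779296875]]
rackT [474.9, 290.3] [459, 258, 32, 67, 621] [[458.6000061035156, 321.29998779296875], [466.79998779296875, 257.1000061035156], [491.6000061035156, 260.20001220703125], [483.3999938964844, 324.3999938964844]]
drwT [323.7, 225.2] [302, 205, 45, 40, 1556] [[301.5, 242.60000610351562], [303.5, 202.89999389648438], [346.29998779296875, 205.10000610351562], [344.3999938964844, 244.6999969482422]]
restT [164.0, 282.0] [153, 279, 20, 7, 30] [[153.0, 279.0], [153.5, 277.5], [172.39999389648438, 283.79998779296875], [171.89999389648438, 285.29998779296875]]
restT [153.1, 304.4] [134, 284, 37, 45, 930] [[133.89999389648438, 322.1000061035156], [145.5, 282.6000061035156], [170.89999389648438, 290.0], [159.3000030517578, 329.6000061035156]]
capT [482.9, 288.9] [477, 283, 12, 12, 115] [[477.0, 283.0], [488.0, 283.0], [488.0, 294.0], [477.0, 294.0]]
[ 0.4886 -0.2403  0.0535] 0.0005
[0.4261 0.1032 0.0544] 0.0017
```

View pics/z1.png

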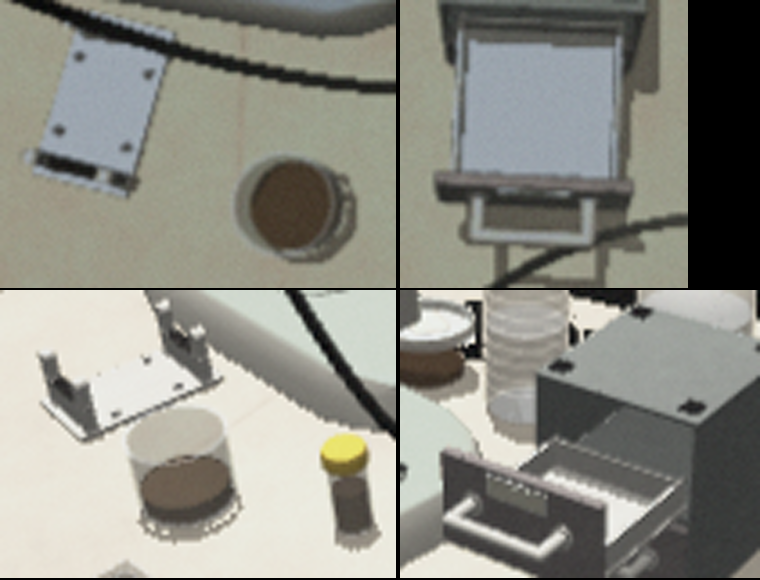

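View pics/z2.png

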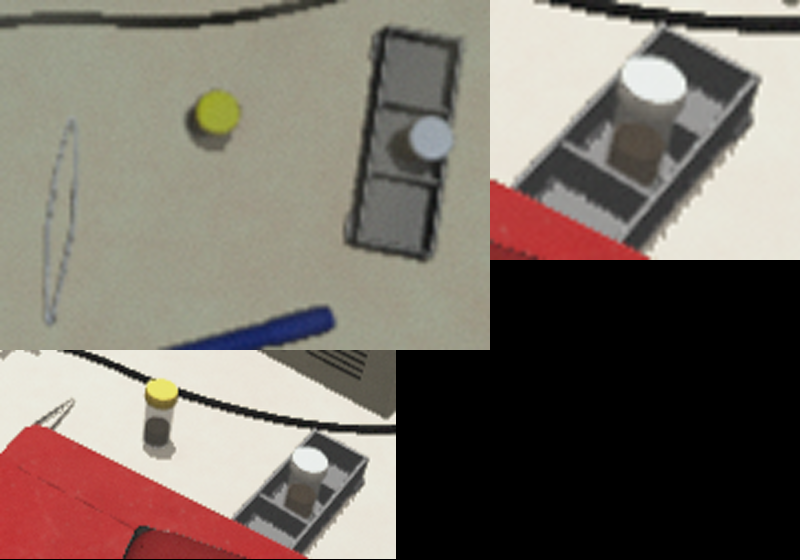

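The first zoom shows the rest plate, two cheeks and horn tips in both views (top horns (28,155), (130,185); side horns (45,353), (82,375), (163,303), (198,330)), the glass rim, and the drawer front and handle bar. The second shows the rack corners (377,30), (462,38), (430,258), (347,243), and the forceps ends (72,120), (48,322).

```bash
python3 - <<'E'
from m import *
A=lambda x,y:(125+x/3.6,275+y/3.6); B=lambda x,y:(285+(x-400)/3.6,195+y/3.6)
C=lambda x,y:(145+x/3.6,220+(y-290)/3.6); D=lambda x,y:(300+(x-400)/3.6,170+(y-290)/3.6)
F=lambda x,y:(360+x/3.5,250+y/3.5); G=lambda x,y:(440+(x-490)/4,320+y/4); H=lambda x,y:(340+x/2.2,290+(y-350)/2.2)
for n,a,b in(("hornNL",A(28,155),C(45,353)),("hornNR",A(131,184),C(82,375)),("hornFR",A(174,38),C(198,332)),("hornFL",A(76,20),C(163,303)),("plateNR",A(129,193),C(82,438)),("plateFR",A(172,45),C(222,378)),
 ("barL",B(471,232),D(449,515)),("barR",B(591,239),D(546,549)),("frontL",B(437,178),D(443,452)),("frontR",B(632,183),D(606,508)),
 ("rackUR",F(462,36),G(760,78)),("rackUL",F(377,30),G(665,27)),("forcFar",F(72,120),H(74,401)),("rcap",F(430,137),G(654,78))):
    p,e=tri(T,a,S,b);print(n,p.round(4),e.round(4))
for n,q,z in(("rackcorn",[(377,30),(462,36),(430,258),(347,243)],.026),("forc",[(72,120),(48,322),(47,215),(76,215)],.006)):
    P=[plane(T,F(*x),z) for x in q];print(n,np.round(P,4)[:,:2].tolist())
# glass outline in top
print("brown T at z",[(z,plane(T,(205.5,331.8),z).round(4).tolist()) for z in(.01,.02,.03)], tri(T,(205.5,331.8),S,(196.2,273.1)))
P=[plane(T,A(x,205),.05) for x in(236,334)];print("rim",P)
print("bayfloor corners",[plane(T,B(*x),.08).round(4)[:2].tolist() for x in((470,42),(608,40),(611,182),(460,178))])
# cable
ms=cv2.cvtColor(S[0],cv2.COLOR_BGR2HSV)[...,2]<45
for uv in((130,271),(150,284),(165,289),(185,295),(215,299),(250,298),(280,290),(300,280),(320,268),(340,261),(380,255),(420,255),(450,248)):
    h=[]
    for z in np.arange(0,.5,.003):
        u,v=proj(S,plane(T,uv,z)).round().astype(int)
        if 0<=u<640 and 0<=v<480 and ms[v,u]:h.append(round(z,3))
    print(uv,plane(T,uv,0)[:2].round(3),h[:14])
E
```

```text
hornNL [0.4202 0.347  0.0407] 0.0019
hornNR [0.4019 0.2847 0.0568] 0.0046
hornFR [0.4815 0.2674 0.0499] 0.0109
hornFL [0.4959 0.3216 0.0459] 0.0022
plateNR [0.3991 0.2984 0.0067] 0.0027
plateFR [0.4875 0.2733 0.0086] 0.005
barL [ 0.5279 -0.0058  0.1129] 0.0011
barR [ 0.5232 -0.0704  0.1157] 0.0016
frontL [0.5528 0.0128 0.1349] 0.0016
frontR [ 0.5501 -0.0915  0.1338] 0.0007
rackUR [ 0.5354 -0.3952  0.0233] 0.0002
rackUL [ 0.5413 -0.3488  0.0233] 0.0087
forcFar [ 0.4894 -0.1637  0.0062] 0.002
rcap [ 0.4719 -0.3621  0.0611] 0.0012
rackcorn [[0.5391, -0.3439], [0.535, -0.3943], [0.4041, -0.3675], [0.4132, -0.3195]]
forc [[0.4889, -0.163], [0.3691, -0.1453], [0.4321, -0.1464], [0.432, -0.1637]]
brown T at z [(0.01, [0.3928, 0.2035, 0.01]), (0.02, [0.3925, 0.2016, 0.02]), (0.03, [0.3923, 0.1997, 0.03])] (array([0.39259659, 0.20224694, 0.01663733]), np.float64(1.355184853057408e-05))
rim [array([0.39178881, 0.22594541, 0.05      ]), array([0.39133996, 0.17122501, 0.05      ])]
bayfloor corners [[0.6405, -0.0048], [0.6409, -0.0825], [0.5598, -0.0828], [0.5628, 0.0012]]
(130, 271) [0.523 0.37
[... 2565 characters left out ...]
.315), np.float64(0.318), np.float64(0.321), np.float64(0.324), np.float64(0.333), np.float64(0.336), np.float64(0.339)]
(420, 255) [ 0.552 -0.25 ] [np.float64(0.003), np.float64(0.006), np.float64(0.291), np.float64(0.294), np.float64(0.297), np.float64(0.3), np.float64(0.303), np.float64(0.306), np.float64(0.309), np.float64(0.312), np.float64(0.315), np.float64(0.318), np.float64(0.321), np.float64(0.324)]
(450, 248) [ 0.566 -0.314] [np.float64(0.0), np.float64(0.003), np.float64(0.24), np.float64(0.27), np.float64(0.273), np.float64(0.276), np.float64(0.279), np.float64(0.282), np.float64(0.285), np.float64(0.288), np.float64(0.291), np.float64(0.294), np.float64(0.297), np.float64(0.3)]
```

```bash
python3 - <<'E'
from m import *
ms=cv2.cvtColor(S[0],cv2.COLOR_BGR2HSV)[...,2]<45
for uv in((35,225),(60,242),(90,258),(110,266),(130,274),(150,284),(165,289),(185,295),(200,298),(215,299),(232,300),(250,298)):
    L=[]
    for z in np.arange(0.03,.6,.002):
        u,v=proj(S,plane(T,uv,z)).round().astype(int)
        if 0<=u<640 and 0<=v<480 and ms[v,u]:L.append(z)
    L=np.array(L); g=np.split(L,np.where(np.diff(L)>.005)[0]+1)
    print(uv,[plane(T,uv,x.mean()).round(3).tolist() for x in g][:4])
print("case",[tri(T,a,S,b) for a,b in(((427,376),(361,325)),((573,384),(556,421)))])
print("restc",plane(T,(152.4,306.1),.005))
print("caps",[plane(T,x,.056).round(4) for x in((421.5,281.6),(251.9,313.8),(482.9,288.9))])
print("box",[(z,plane(T,(490,230),z).round(3)) for z in(0,.1,.15)], "topcam",ray(T,(0,0))[0])
E
```

```text
(35, 225) [[0.587, 0.492, 0.178], [0.54, 0.384, 0.395], [0.535, 0.372, 0.419], [0.523, 0.343, 0.476]]
(60, 242) [[0.55, 0.432, 0.203], [0.513, 0.34, 0.407], [0.501, 0.312, 0.47]]
(90, 258) [[0.516, 0.364, 0.234], [0.492, 0.304, 0.386], [0.489, 0.296, 0.407], [0.484, 0.283, 0.439]]
(110, 266) [[0.499, 0.322, 0.253], [0.483, 0.281, 0.367], [0.471, 0.251, 0.45]]
(130, 274) [[0.482, 0.281, 0.271], [0.475, 0.263, 0.328], [0.46, 0.222, 0.455]]
(150, 284) [[0.463, 0.24, 0.298], [0.446, 0.194, 0.456]]
(165, 289) [[0.457, 0.223, 0.27], [0.454, 0.215, 0.301]]
(185, 295) [[0.451, 0.199, 0.229], [0.443, 0.179, 0.316]]
(200, 298) [[0.448, 0.18, 0.193], [0.438, 0.156, 0.314], [0.432, 0.141, 0.386]]
(215, 299) [[0.449, 0.16, 0.152], [0.44, 0.139, 0.274], [0.437, 0.134, 0.305], [0.434, 0.127, 0.344]]
(232, 300) [[0.451, 0.135, 0.109], [0.437, 0.109, 0.286], [0.432, 0.1, 0.348], [0.421, 0.079, 0.496]]
(250, 298) [[0.458, 0.106, 0.061], [0.442, 0.083, 0.264], [0.424, 0.058, 0.484]]
case [(array([ 0.30995132, -0.22782687,  0.15762175]), np.float64(0.008387390333492334)), (array([ 0.29167264, -0.47965008,  0.16430951]), np.float64(0.00323343668736082))]
restc [0.44723297 0.31748047 0.005     ]
caps [array([ 0.4885, -0.2401,  0.056 ]), array([0.4267, 0.1024, 0.056 ]), array([ 0.4726, -0.3631,  0.056 ])]
box [(0, array([ 0.604, -0.402,  0.   ])), (0.1, array([ 0.585, -0.371,  0.1  ])), (0.15, array([ 0.575, -0.356,  0.15 ]))] topcam [ 0.36481156 -0.02567497  1.21690518]
```

```bash
cat > g.py <<'E'
from h import *
from scipy.spatial.transform import Rotation as Ro
def rot(yaw,tilt=0):
    "tool y at world angle yaw; tilt>0 leans the gripper body toward the robot side (-x)"
    y=np.r_[np.cos(np.radians(yaw)),np.sin(np.radians(yaw)),0]; z=np.r_[0,0,-1.]; x=np.cross(y,z)
    return Ro.from_rotvec(np.radians(-tilt)*y).as_matrix()@np.c_[x,y,z]
def go(*wps,R0=None,p0=None):
    s=read_state(); R0=np.array(s["tcp_rot"]) if R0 is None else R0; p0=np.array(s["position"]) if p0 is None else p0
    for p,yaw,tilt in wps:
        rv=Ro.from_matrix(R0.T@rot(yaw,tilt)).as_rotvec(degrees=True)/5; t=R0.T@(np.array(p)-p0)/.03
        print(p,np.r_[rv,t].round(3).tolist(),"mm",round(30*np.linalg.norm(t),1))
def st():
    s=read_state();print("t",round(s["time_s"],2),"p",np.round(s["position"],4),"j",np.round(s["joint_positions"],1),"F",np.round(s["force"],1),"op",round(s["opening"],3),"gf",s["grasp_force"])
E
python3 - <<'E'
from g import *
print(rot(74.9,0).round(2).tolist(), rot(79,12)[:,2])
go(((.385,.2,.25),78.7,0),((.43,-.1,.25),78.7,0),((.4885,-.240,.13),78.7,0),R0=rot(74.9),p0=np.array([.163,.603,.223]))
E
```

```text
[[-0.97, 0.26, 0.0], [0.26, 0.97, 0.0], [0.0, 0.0, -1.0]] [ 0.20409177 -0.03967142 -0.9781476 ]
(0.385, 0.2, 0.25) [0.0, 0.0, -0.76, -10.644, -11.042, -0.9] mm 460.9
(0.43, -0.1, 0.25) [0.0, 0.0, -0.76, -14.697, -20.306, -0.9] mm 752.5
(0.4885, -0.24, 0.13) [0.0, 0.0, -0.76, -17.796, -24.303, 3.1] mm 908.4
```

send_rows:
  commands:
    - [0,0,-0.76,-10.64,-11.04,-0.9,1]
    - [0,0,-0.76,-10.64,-11.04,-0.9,1]
    - [0,0,-0.76,-10.64,-11.04,-0.9,1]
    - [0,0,-0.76,-10.64,-11.04,-0.9,1]
    - [0,0,-0.76,-10.64,-11.04,-0.9,1]
    - [0,0,-0.76,-10.64,-11.04,-0.9,1]
    - [0,0,-0.76,-10.64,-11.04,-0.9,1]
    - [0,0,-0.76,-10.64,-11.04,-0.9,1]
    - [0,0,-0.76,-10.64,-11.04,-0.9,1]
    - [0,0,-0.76,-10.64,-11.04,-0.9,1]
    - [0,0,-0.76,-10.64,-11.04,-0.9,1]
    - [0,0,-0.76,-14.7,-20.3,-0.9,1]
    - [0,0,-0.76,-14.7,-20.3,-0.9,1]
    - [0,0,-0.76,-14.7,-20.3,-0.9,1]
    - [0,0,-0.76,-14.7,-20.3,-0.9,1]
    - [0,0,-0.76,-14.7,-20.3,-0.9,1]
    - [0,0,-0.76,-14.7,-20.3,-0.9,1]
    - [0,0,-0.76,-14.7,-20.3,-0.9,1]
    - [0,0,-0.76,-14.7,-20.3,-0.9,1]
    - [0,0,-0.76,-14.7,-20.3,-0.9,1]

```text
time_s: 2.17
position: [0.4314, -0.1036, 0.2499]
tcp_rot: [[-0.98, 0.201, 0.002], [0.201, 0.98, -0.002], [-0.003, -0.002, -1.0]]
force: [0.1, 0.9, -0.8]
opening: 0.998
grasp_force: 0.0
```

```bash
python3 - <<'E'
from g import *
st();print(np.round(read_state()["tcp_rot"],3).tolist())
go(((.4885,-.240,.13),78.7,0),((.4885,-.240,.027),78.7,0))
a=cam("side")[0];cv2.imwrite("pics/s2.png",a)
E
```

```text
t 2.17 p [ 0.4314 -0.1036  0.2499] j [-2.800e+01  1.390e+01  1.051e+02 -1.000e-01  6.080e+01 -1.063e+02] F [ 0.1  0.9 -0.8] op 0.998 gf 0.0
[[-0.98, 0.201, 0.002], [0.201, 0.98, -0.002], [-0.003, -0.002, -1.0]]
(0.4885, -0.24, 0.13) [-0.019, 0.031, -0.063, -2.769, -4.063, 4.012] mm 190.4
(0.4885, -0.24, 0.027) [-0.019, 0.031, -0.063, -2.76, -4.057, 7.446] mm 267.5
```

View pics/s2.png

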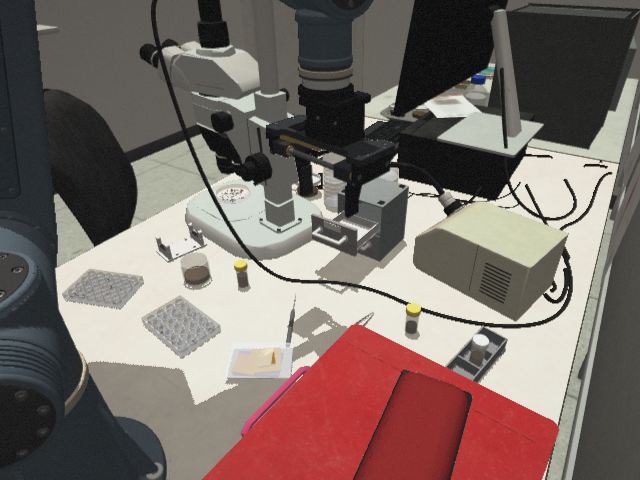

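The side view shows the gripper above the drawer at about (335,150): its body is a wide bar across the closing direction, and nothing has been disturbed.

send_rows:
  commands:
    - [0,0,-0.06,-2.77,-4.06,4.0,1]
    - [0,0,-0.06,-2.77,-4.06,4.0,1]
    - [0,0,-0.06,-2.77,-4.06,4.0,1]
    - [0,0,-0.06,-2.77,-4.06,4.0,1]
    - [0,0,-0.06,-2.77,-4.06,4.0,1]
    - [0,0,-0.06,-2.77,-4.06,4.0,1]
    - [0,0,-0.06,-2.76,-4.06,5.5,1]
    - [0,0,-0.06,-2.76,-4.06,6.5,1]
    - [0,0,-0.06,-2.76,-4.06,7.4,1]
    - [0,0,-0.06,-2.76,-4.06,7.4,1]
    - [0,0,-0.06,-2.76,-4.06,7.4,1]
    - [0,0,-0.06,-2.76,-4.06,7.4,0.2]
    - [0,0,-0.06,-2.76,-4.06,7.4,0.2]
    - [0,0,-0.06,-2.76,-4.06,7.4,0.2]
    - [0,0,-0.06,-2.76,-4.06,7.4,0.2]
    - [0,0,-0.06,-2.76,-4.06,7.4,0.2]
    - [0,0,-0.06,-2.76,-4.06,7.4,0.2]
    - [0,0,-0.06,-2.76,-4.06,7.4,0.2]
    - [0,0,-0.06,-2.76,-4.06,7.4,0.2]

```text
time_s: 3.8
position: [0.4871, -0.2353, 0.0276]
tcp_rot: [[-0.982, 0.191, 0.0], [0.191, 0.982, -0.0], [-0.0, -0.0, -1.0]]
force: [-0.2, 0.5, 0.1]
opening: 0.478
grasp_force: 0.0
```

```bash
python3 - <<'E'
from g import *
st()
go(((.4885,-.240,.10),78.7,0),((.515,-.362,.10),78.7,0),((.515,-.364,.031),78.7,0))
E
```

```text
t 3.8 p [ 0.4871 -0.2353  0.0276] j [ -37.6   41.3  102.2   -0.    36.5 -116.6] F [-0.2  0.5  0.1] op 0.478 gf 0.0
(0.4885, -0.24, 0.1) [-0.001, 0.001, 0.055, -0.074, -0.145, -2.412] mm 72.5
(0.515, -0.362, 0.1) [-0.001, 0.001, 0.055, -1.719, -3.968, -2.412] mm 148.5
(0.515, -0.364, 0.031) [-0.001, 0.001, 0.055, -1.732, -4.033, -0.112] mm 131.7
```

send_rows:
  commands:
    - [0,0,0,-0.07,-0.15,0,0.2]
    - [0,0,0,-0.07,-0.15,0,0.2]
    - [0,0,0,-0.07,-0.15,0,0.2]
    - [0,0,0,-0.07,-0.15,0,0.2]
    - [0,0,0,-0.07,-0.15,0,0.2]
    - [0,0,0,-0.07,-0.15,0,0.2]
    - [0,0,0,-0.07,-0.15,0,0.2]
    - [0,0,0,-0.07,-0.15,0,0.2]

```text
time_s: 4.47
position: [0.4883, -0.2399, 0.0275]
tcp_rot: [[-0.982, 0.191, -0.0], [0.191, 0.982, 0.0], [0.0, 0.0, -1.0]]
force: [-0.1, -0.4, -0.4]
opening: 0.275
grasp_force: 30.0
```

```bash
python3 - <<'E'
from g import *
st()
go(((.4885,-.240,.10),78.7,0),((.515,-.362,.10),78.7,0),((.515,-.364,.031),78.7,0))
E
```

```text
t 4.47 p [ 0.4883 -0.2399  0.0275] j [ -37.9   41.5  101.7    0.    36.8 -116.9] F [-0.1 -0.4 -0.4] op 0.275 gf 29.978996135905618
(0.4885, -0.24, 0.1) [0.001, -0.002, 0.058, -0.006, -0.001, -2.417] mm 72.5
(0.515, -0.362, 0.1) [0.001, -0.002, 0.058, -1.65, -3.824, -2.417] mm 144.5
(0.515, -0.364, 0.031) [0.001, -0.002, 0.058, -1.663, -3.889, -0.117] mm 127.0
```

send_rows:
  commands:
    - [0,0,0,0,0,-1.2,0.2]
    - [0,0,0,0,0,-2.4,0.2]
    - [0,0,0,0,0,-2.4,0.2]
    - [0,0,0.05,-0.8,-1.9,-2.4,0.2]
    - [0,0,0.05,-1.65,-3.0,-2.4,0.2]
    - [0,0,0.05,-1.65,-3.85,-2.4,0.2]
    - [0,0,0.05,-1.65,-3.85,-2.4,0.2]
    - [0,0,0.05,-1.66,-3.89,-2.4,0.2]
    - [0,0,0.05,-1.66,-3.89,-2.4,0.2]
    - [0,0,0.05,-1.66,-3.89,-2.4,0.2]
    - [0,0,0.05,-1.66,-3.89,-1.6,0.2]
    - [0,0,0.05,-1.66,-3.89,-0.8,0.2]
    - [0,0,0.05,-1.66,-3.89,-0.3,0.2]
    - [0,0,0.05,-1.66,-3.89,-0.15,0.2]
    - [0,0,0.05,-1.66,-3.89,-0.11,0.2]
    - [0,0,0.05,-1.66,-3.89,-0.11,0.2]
    - [0,0,0.05,-1.66,-3.89,-0.11,0.2]

```text
time_s: 5.88
position: [0.5152, -0.3633, 0.0313]
tcp_rot: [[-0.981, 0.194, 0.0], [0.194, 0.981, -0.0], [-0.0, -0.0, -1.0]]
force: [0.4, 0.3, -0.4]
opening: 0.276
grasp_force: 30.0
```

```bash
python3 - <<'E'
from g import *
st()
a=cam("top")[0];b=cam("side")[0]
im=np.hstack([cv2.resize(a[240:345,400:520],None,fx=3.3,fy=3.3,interpolation=cv2.INTER_CUBIC),cv2.resize(b[290:395,420:540],None,fx=3.3,fy=3.3,interpolation=cv2.INTER_CUBIC)]);cv2.imwrite("pics/v1.png",im)
E
```

```text
t 5.88 p [ 0.5152 -0.3633  0.0313] j [ -45.3   45.    88.6    0.    46.3 -124.1] F [ 0.4  0.3 -0.4] op 0.276 gf 29.986319316521985
```

View pics/v1.png

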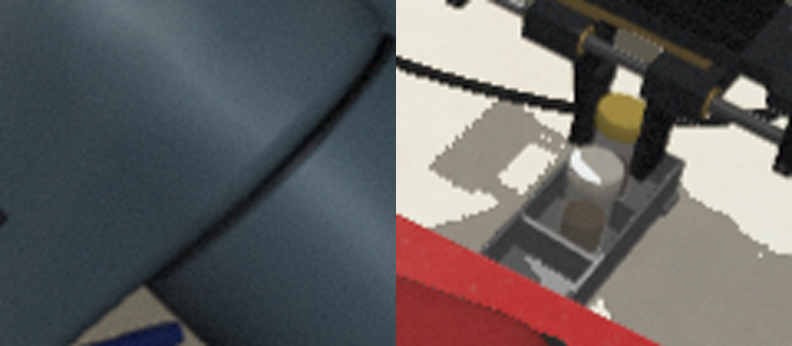

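Side crop: the yellow-capped vial stands in the far cell between the fingers (about (622,120)), with the white-capped vial next to it undisturbed. Releasing.

```bash
python3 - <<'E'
from g import *
go(((.44,-.1,.22),100,6),((.4,.04,.2),125,12),((.4265,.1024,.12),125,12),((.4265,.1024,.027),125,12))
E
```

```text
(0.44, -0.1, 0.22) [-0.228, -1.181, -4.241, 4.169, 8.135, -6.291] mm 332.9
(0.4, 0.04, 0.2) [-0.975, -2.264, -9.21, 6.386, 12.453, -5.628] mm 452.5
(0.4265, 0.1024, 0.12) [-0.975, -2.264, -9.21, 5.926, 14.666, -2.962] mm 482.8
(0.4265, 0.1024, 0.027) [-0.975, -2.264, -9.21, 5.927, 14.668, 0.138] mm 474.6
```

send_rows:
  commands:
    - [0,0,0,0,0,0,1]
    - [0,0,0,0,0,0,1]
    - [0,0,0,0,0,0,1]
    - [0,0,0,0,0,0,1]
    - [0,0,0,0,0,0,1]
    - [0,0,0,0,0,0,1]
    - [0,0,0,0,0,-1.0,1]
    - [0,0,0,0,0,-2.0,1]
    - [0,0,0,0,0,-3.0,1]
    - [0,0,0,0,0,-3.0,1]

```text
time_s: 6.82
position: [0.5181, -0.3671, 0.127]
tcp_rot: [[-0.981, 0.195, 0.008], [0.195, 0.981, -0.008], [-0.01, -0.007, -1.0]]
force: [0.2, 0.0, 0.5]
opening: 0.938
grasp_force: 0.0
```

```bash
python3 - <<'E'
from g import *
st()
go(((.44,-.1,.22),100,6),((.4,.04,.2),125,12),((.4265,.1024,.12),125,12),((.4265,.1024,.027),125,12))
E
```

```text
t 6.82 p [ 0.5181 -0.3671  0.127 ] j [ -45.4   37.3   85.9   -0.    56.2 -124.1] F [0.2 0.  0.5] op 0.938 gf 0.0
(0.44, -0.1, 0.22) [-0.319, -1.089, -4.241, 4.259, 8.204, -3.197] mm 293.4
(0.4, 0.04, 0.2) [-1.086, -2.193, -9.202, 6.483, 12.525, -2.581] mm 430.1
(0.4265, 0.1024, 0.12) [-1.086, -2.193, -9.202, 6.049, 14.755, 0.075] mm 478.4
(0.4265, 0.1024, 0.027) [-1.086, -2.193, -9.202, 6.079, 14.776, 3.175] mm 488.7
```

send_rows:
  commands:
    - [-0.23,-1.18,-4.24,4.17,8.14,-3.29,1]
    - [-0.23,-1.18,-4.24,4.17,8.14,-3.29,1]
    - [-0.23,-1.18,-4.24,4.17,8.14,-3.29,1]
    - [-0.23,-1.18,-4.24,4.17,8.14,-3.29,1]
    - [-0.23,-1.18,-4.24,4.17,8.14,-3.29,1]
    - [-0.23,-1.18,-4.24,4.17,8.14,-3.29,1]
    - [-0.23,-1.18,-4.24,4.17,8.14,-3.29,1]
    - [-0.98,-2.26,-9.21,6.39,12.45,-2.63,1]
    - [-0.98,-2.26,-9.21,6.39,12.45,-2.63,1]
    - [-0.98,-2.26,-9.21,6.39,12.45,-2.63,1]
    - [-0.98,-2.26,-9.21,6.39,12.45,-2.63,1]
    - [-0.98,-2.26,-9.21,6.39,12.45,-2.63,1]
    - [-0.98,-2.26,-9.21,5.93,14.67,0.04,1]
    - [-0.98,-2.26,-9.21,5.93,14.67,0.04,1]
    - [-0.98,-2.26,-9.21,5.93,14.67,0.04,1]
    - [-0.98,-2.26,-9.21,5.93,14.67,0.04,1]
    - [-0.98,-2.26,-9.21,5.93,14.67,0.04,1]
    - [-0.98,-2.26,-9.21,5.93,14.67,0.04,1]

```text
time_s: 8.32
position: [0.4272, 0.1014, 0.1201]
tcp_rot: [[-0.802, -0.572, 0.171], [-0.56, 0.82, 0.119], [-0.208, 0.0, -0.978]]
force: [0.2, -0.6, 0.6]
opening: 1.0
grasp_force: 0.0
```

```bash
python3 - <<'E'
from g import *
st();R=np.array(read_state()["tcp_rot"]);print(R.round(3).tolist())
go(((.4265,.1024,.12),125,12),((.4265,.1024,.027),125,12))
E
```

```text
t 8.32 p [0.4272 0.1014 0.1201] j [  -7.1   24.6  122.1   18.9   25.5 -148.6] F [ 0.2 -0.6  0.6] op 1.0 gf 0.0
[[-0.802, -0.572, 0.171], [-0.56, 0.82, 0.119], [-0.208, 0.0, -0.978]]
(0.4265, 0.1024, 0.12) [-0.0, 0.004, -0.016, 0.001, 0.039, 0.003] mm 1.2
(0.4265, 0.1024, 0.027) [-0.0, 0.004, -0.016, 0.647, 0.038, 3.035] mm 93.1
```

send_rows:
  commands:
    - [0,0,0,0.2,0.04,1.0,1]
    - [0,0,0,0.43,0.04,2.0,1]
    - [0,0,0,0.65,0.04,3.03,1]
    - [0,0,0,0.65,0.04,3.03,1]
    - [0,0,0,0.65,0.04,3.03,1]
    - [0,0,0,0.65,0.04,3.03,1]

```text
time_s: 8.82
position: [0.4323, 0.1066, 0.0356]
tcp_rot: [[-0.806, -0.57, 0.159], [-0.56, 0.821, 0.107], [-0.192, -0.003, -0.981]]
force: [0.2, -0.2, -0.2]
opening: 1.004
grasp_force: 0.0
```

```bash
python3 - <<'E'
from g import *
st();R=np.array(read_state()["tcp_rot"]);print(R.round(3).tolist())
a=cam("side")[0];cv2.imwrite("pics/s3.png",cv2.resize(a[120:330,150:400],None,fx=2.8,fy=2.8,interpolation=cv2.INTER_CUBIC))
E
```

```text
t 8.82 p [0.4323 0.1066 0.0356] j [  -5.6   37.1  123.9   34.3   12.5 -163.5] F [ 0.2 -0.2 -0.2] op 1.004 gf 0.0
[[-0.806, -0.57, 0.159], [-0.56, 0.821, 0.107], [-0.192, -0.003, -0.981]]
```

View pics/s3.png

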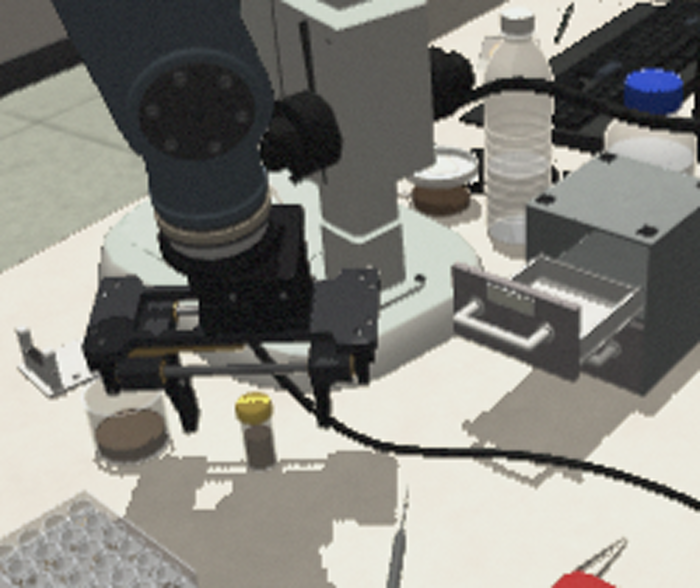

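The side crop shows the open gripper straddling the vial (250,430), cable behind the right finger with a gap, glass clear. Joint 6 is at its limit, so I'll yaw back.

```bash
python3 - <<'E'
from g import *
go(((.4265,.1024,.05),108,10),((.4265,.1024,.027),108,10))
E
```

```text
(0.4265, 0.1024, 0.05) [0.574, 0.223, 3.306, 0.144, -0.008, -0.506] mm 15.8
(0.4265, 0.1024, 0.027) [0.574, 0.223, 3.306, 0.292, -0.005, 0.246] mm 11.4
```

send_rows:
  commands:
    - [0.57,0.22,3.3,0.14,0,-0.5,1]
    - [0.57,0.22,3.3,0.14,0,-0.5,1]
    - [0.57,0.22,3.3,0.14,0,-0.5,1]
    - [0.57,0.22,3.3,0.14,0,-0.5,1]
    - [0.57,0.22,3.3,0.14,0,-0.5,1]
    - [0.57,0.22,3.3,0.14,0,-0.5,1]

```text
time_s: 9.37
position: [0.4263, 0.1031, 0.0496]
tcp_rot: [[-0.936, -0.311, 0.165], [-0.306, 0.95, 0.054], [-0.174, 0.0, -0.985]]
force: [1.0, -0.4, 0.5]
opening: 1.001
grasp_force: 0.0
```

```bash
python3 - <<'E'
from g import *
st();R=np.array(read_state()["tcp_rot"]);print(R.round(3).tolist())
go(((.4265,.1024,.027),108,10),((.4265,.1024,.1),108,10))
E
```

```text
t 9.37 p [0.4263 0.1031 0.0496] j [  -3.8   34.8  124.2   17.8   12.3 -129. ] F [ 1.  -0.4  0.5] op 1.001 gf 0.0
[[-0.936, -0.311, 0.165], [-0.306, 0.95, 0.054], [-0.174, 0.0, -0.985]]
(0.4265, 0.1024, 0.027) [0.006, 0.001, 0.021, 0.133, -0.023, 0.743] mm 22.6
(0.4265, 0.1024, 0.1) [0.006, 0.001, 0.021, -0.29, -0.023, -1.653] mm 50.4
```

Good. Descend and close.

send_rows:
  commands:
    - [0,0,0,0.07,-0.02,0.4,1]
    - [0,0,0,0.13,-0.02,0.74,1]
    - [0,0,0,0.13,-0.02,0.74,0.2]
    - [0,0,0,0.13,-0.02,0.74,0.2]
    - [0,0,0,0.13,-0.02,0.74,0.2]
    - [0,0,0,0.13,-0.02,0.74,0.2]
    - [0,0,0,0.13,-0.02,0.74,0.2]
    - [0,0,0,0.13,-0.02,0.74,0.2]
    - [0,0,0,0.13,-0.02,0.74,0.2]
    - [0,0,0,0.13,-0.02,0.74,0.2]
    - [0,0,0,0.13,-0.02,0.74,0.2]
    - [0,0,0,0.13,-0.02,0.74,0.2]
    - [0,0,0,0.13,-0.02,0.74,0.2]
    - [0,0,0,0.13,-0.02,0.74,0.2]

```text
time_s: 10.53
position: [0.4258, 0.1027, 0.0255]
tcp_rot: [[-0.937, -0.31, 0.162], [-0.305, 0.951, 0.054], [-0.171, 0.002, -0.985]]
force: [0.4, 1.1, -0.3]
opening: 0.266
grasp_force: 29.8
```

```bash
python3 - <<'E'
from g import *
st()
go(((.42,.09,.12),108,10),((.43,-.12,.18),85,10),((.431,-.3475,.12),78.7,10),((.431,-.3475,.031),78.7,10))
E
```

```text
t 10.53 p [0.4258 0.1027 0.0255] j [  -3.8   38.5  124.7   26.     8.5 -137.3] F [ 0.4  1.1 -0.3] op 0.266 gf 29.832541209946157
(0.42, 0.09, 0.12) [0.018, -0.034, 0.004, -0.226, -0.337, -3.159] mm 95.6
(0.43, -0.12, 0.18) [0.81, -0.038, 4.536, 1.254, -7.093, -5.456] mm 271.1
(0.431, -0.3475, 0.12) [1.027, -0.038, 5.777, 3.876, -14.317, -3.891] mm 460.0
(0.431, -0.3475, 0.031) [1.027, -0.038, 5.777, 4.382, -14.322, -0.968] mm 450.3
```

send_rows:
  commands:
    - [0,0,0,-0.1,-0.1,-1.2,0.2]
    - [0,0,0,-0.23,-0.34,-3.16,0.2]
    - [0,0,0,-0.23,-0.34,-3.16,0.2]
    - [0,0,0,-0.23,-0.34,-3.16,0.2]
    - [0.81,-0.04,4.54,1.25,-7.09,-5.46,0.2]
    - [0.81,-0.04,4.54,1.25,-7.09,-5.46,0.2]
    - [0.81,-0.04,4.54,1.25,-7.09,-5.46,0.2]
    - [0.81,-0.04,4.54,1.25,-7.09,-5.46,0.2]
    - [0.81,-0.04,4.54,1.25,-7.09,-5.46,0.2]
    - [0.81,-0.04,4.54,1.25,-7.09,-5.46,0.2]
    - [1.03,-0.04,5.78,3.88,-14.32,-3.89,0.2]
    - [1.03,-0.04,5.78,3.88,-14.32,-3.89,0.2]
    - [1.03,-0.04,5.78,3.88,-14.32,-3.89,0.2]
    - [1.03,-0.04,5.78,3.88,-14.32,-3.89,0.2]
    - [1.03,-0.04,5.78,3.88,-14.32,-3.89,0.2]
    - [1.03,-0.04,5.78,3.88,-14.32,-3.89,0.2]
    - [1.03,-0.04,5.78,3.88,-14.32,-3.89,0.2]
    - [1.03,-0.04,5.78,3.88,-14.32,-3.89,0.2]
    - [1.03,-0.04,5.78,3.88,-14.32,-3.89,0.2]
    - [1.03,-0.04,5.78,3.88,-14.32,-3.89,0.2]

```text
time_s: 12.2
position: [0.4305, -0.3452, 0.1194]
tcp_rot: [[-0.966, 0.195, 0.169], [0.192, 0.981, -0.032], [-0.172, 0.002, -0.985]]
force: [-0.5, -0.3, -0.4]
opening: 0.265
grasp_force: 29.9
```

```bash
python3 - <<'E'
from g import *
st()
go(((.431,-.3475,.12),78.7,10),((.431,-.3475,.05),78.7,10),((.431,-.3475,.0295),78.7,10))
b=cam("side")[0]
cv2.imwrite("pics/v2.png",cv2.resize(b[230:395,400:540],None,fx=3.3,fy=3.3,interpolation=cv2.INTER_CUBIC))
E
```

```text
t 12.2 p [ 0.4305 -0.3452  0.1194] j [ -54.2   30.7  104.8   11.2   37.8 -141.4] F [-0.5 -0.3 -0.4] op 0.265 gf 29.857766621141764
(0.431, -0.3475, 0.12) [0.024, -0.019, 0.008, -0.034, -0.071, -0.013] mm 2.4
(0.431, -0.3475, 0.05) [0.024, -0.019, 0.008, 0.367, -0.075, 2.286] mm 69.5
(0.431, -0.3475, 0.0295) [0.024, -0.019, 0.008, 0.485, -0.076, 2.959] mm 90.0
```

View pics/v2.png

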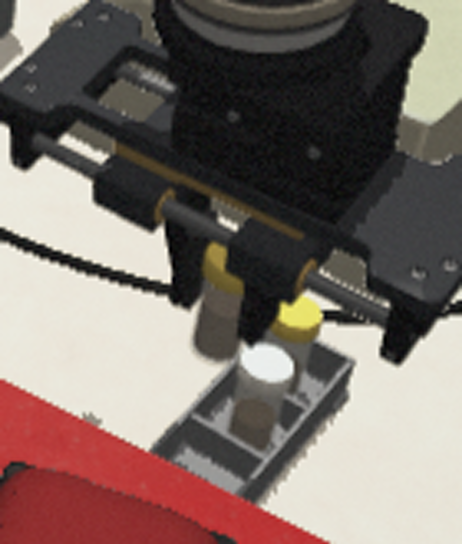

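The crop shows the held vial upright above the near cell, with the first vial (300,320) and white-capped vial (265,370) standing in the rack.

send_rows:
  commands:
    - [0,0,0,0,-0.07,0,0.2]
    - [0,0,0,0.1,-0.07,0.7,0.2]
    - [0,0,0,0.25,-0.07,1.5,0.2]
    - [0,0,0,0.37,-0.07,2.3,0.2]
    - [0,0,0,0.45,-0.07,2.7,0.2]
    - [0,0,0,0.48,-0.08,2.93,0.2]
    - [0,0,0,0.48,-0.08,2.96,0.2]
    - [0,0,0,0.48,-0.08,2.96,0.2]
    - [0,0,0,0.48,-0.08,2.96,0.2]

```text
time_s: 13.0
position: [0.4322, -0.3506, 0.031]
tcp_rot: [[-0.966, 0.196, 0.172], [0.193, 0.981, -0.036], [-0.175, -0.001, -0.985]]
force: [-0.6, 0.4, -0.1]
opening: 0.262
grasp_force: 29.9
```

send_rows:
  commands:
    - [0,0,0,0,0,0.0,0.2]
    - [0,0,0,0,0,0.02,0.2]
    - [0,0,0,0,0,0.02,0.2]
    - [0,0,0,0,0,0.02,0.2]

```text
time_s: 13.33
position: [0.4319, -0.3505, 0.03]
tcp_rot: [[-0.966, 0.196, 0.171], [0.193, 0.981, -0.035], [-0.175, -0.001, -0.985]]
force: [-0.6, 0.1, -0.8]
opening: 0.268
grasp_force: 29.9
```

```bash
python3 - <<'E'
from g import *
st()
go(((.431,-.3495,.0285),78.7,10),((.431,-.3475,.12),78.7,10),((.43,-.22,.14),80,10))
E
```

```text
t 13.33 p [ 0.4319 -0.3505  0.03  ] j [ -54.4   40.4  106.8   15.6   26.2 -146.7] F [-0.6  0.1 -0.8] op 0.268 gf 29.858079893122067
(0.431, -0.3495, 0.0285) [-0.01, 0.011, -0.003, 0.045, 0.027, 0.041] mm 2.0
(0.431, -0.3475, 0.12) [-0.01, 0.011, -0.003, -0.475, 0.09, -2.964] mm 90.1
(0.43, -0.22, 0.14) [-0.055, 0.011, -0.259, 0.262, 4.25, -3.775] mm 170.7
```

send_rows:
  commands:
    - [0,0,0,0,0,0.04,0.2]
    - [0,0,0,0,0,0.04,0.2]
    - [0,0,0,0,0,0.04,1]
    - [0,0,0,0,0,0.04,1]
    - [0,0,0,0,0,0.04,1]
    - [0,0,0,0,0,0.04,1]
    - [0,0,0,0,0,0.04,1]
    - [0,0,0,0,0,0.04,1]
    - [0,0,0,-0.16,0,-1,1]
    - [0,0,0,-0.32,0,-2,1]
    - [0,0,0,-0.48,0.05,-2.96,1]
    - [0,0,0,-0.48,0.05,-2.96,1]
    - [-0.05,0,-0.26,0.26,4.25,-3.78,1]
    - [-0.05,0,-0.26,0.26,4.25,-3.78,1]
    - [-0.05,0,-0.26,0.26,4.25,-3.78,1]
    - [-0.05,0,-0.26,0.26,4.25,-3.78,1]
    - [-0.05,0,-0.26,0.26,4.25,-3.78,1]
    - [-0.05,0,-0.26,0.26,4.25,-3.78,1]

```text
time_s: 14.83
position: [0.4306, -0.2204, 0.1399]
tcp_rot: [[-0.97, 0.172, 0.172], [0.17, 0.985, -0.031], [-0.175, -0.001, -0.985]]
force: [-0.1, -0.6, 0.8]
opening: 0.997
grasp_force: 0.0
```

```bash
python3 - <<'E'
from g import *
from m import *
st()
for n,lo,hi in(("y",(22,110,50),(35,255,255)),("w",(90,0,120),(150,60,255))):
    print(n,[(x[0].tolist(),x[1],plane(T,x[0],.059)[:2].round(4)) for x in blobs(T,lo,hi,(400,240,520,340),20)])
print([(x[0].tolist(),x[1]) for x in blobs(S,(22,110,50),(35,255,255),(400,290,540,390),20)])
b=S[0];cv2.imwrite("pics/v3.png",cv2.resize(b[270:395,340:540],None,fx=3,fy=3,interpolation=cv2.INTER_CUBIC))
go(((.43,-.1545,.12),81.6,10),((.43,-.1545,.006),81.6,10))
E
```

```text
t 14.93 p [ 0.4308 -0.2217  0.1397] j [ -44.1   24.5  113.8   10.1   33.6 -132.1] F [0.1 0.2 0.3] op 1.004 gf 0.0
y [([482.3, 268.0], [476, 262, 14, 13, 138], array([ 0.5147, -0.3635]))]
w [([482.9, 289.0], [477, 283, 12, 13, 120], array([ 0.4722, -0.3622]))]
[([488.6, 325.8], [481, 319, 17, 15, 192]), ([464.6, 354.4], [456, 346, 18, 17, 238])]
(0.43, -0.1545, 0.12) [-0.07, 0.02, -0.322, 0.525, 2.202, 0.571] mm 70.0
(0.43, -0.1545, 0.006) [-0.07, 0.02, -0.322, 1.191, 2.206, 4.312] mm 149.6
```

View pics/v3.png

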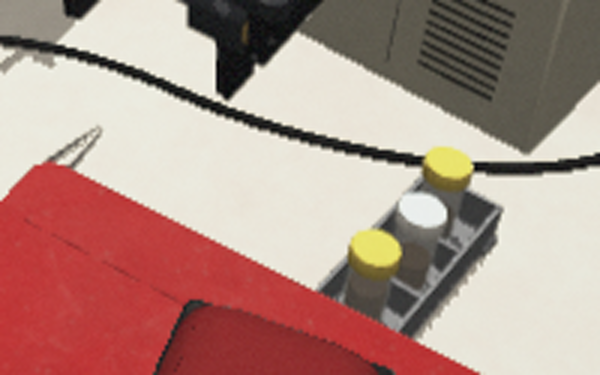

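The crop shows both yellow-capped vials upright in the end cells (447,180), (372,275), with the white one between them. Forceps next.

send_rows:
  commands:
    - [-0.07,0,-0.32,0.52,2.2,0.57,1]
    - [-0.07,0,-0.32,0.52,2.2,0.57,1]
    - [-0.07,0,-0.32,0.7,2.2,1.6,1]
    - [-0.07,0,-0.32,0.88,2.2,2.6,1]
    - [-0.07,0,-0.32,1.05,2.2,3.5,1]
    - [-0.07,0,-0.32,1.1,2.2,3.8,1]
    - [-0.07,0,-0.32,1.1,2.2,3.8,1]
    - [-0.07,0,-0.32,1.1,2.2,3.8,1]

```text
time_s: 15.6
position: [0.4291, -0.1539, 0.0207]
tcp_rot: [[-0.974, 0.147, 0.171], [0.145, 0.989, -0.024], [-0.173, 0.002, -0.985]]
force: [-0.4, 0.5, -0.2]
opening: 0.998
grasp_force: 0.0
```

```bash
python3 - <<'E'
from g import *
st()
go(((.43,-.1545,.005),81.6,10),((.43,-.1545,.12),81.6,10))
E
```

```text
t 15.6 p [ 0.4291 -0.1539  0.0207] j [ -37.2   39.3  122.2   26.5   11.  -144.4] F [-0.4  0.5 -0.2] op 0.998 gf 0.0
(0.43, -0.1545, 0.005) [0.018, -0.007, -0.016, 0.059, -0.018, 0.522] mm 15.8
(0.43, -0.1545, 0.12) [0.018, -0.007, -0.016, -0.604, -0.011, -3.253] mm 99.3
```

send_rows:
  commands:
    - [0,0,0,0.03,-0.02,0.25,1]
    - [0,0,0,0.06,-0.02,0.5,1]
    - [0,0,0,0.06,-0.02,0.52,0.8]
    - [0,0,0,0.06,-0.02,0.52,0.1]
    - [0,0,0,0.06,-0.02,0.52,0.1]
    - [0,0,0,0.06,-0.02,0.52,0.1]
    - [0,0,0,0.06,-0.02,0.52,0.1]
    - [0,0,0,0.06,-0.02,0.52,0.1]
    - [0,0,0,0.06,-0.02,0.52,0.1]
    - [0,0,0,0.06,-0.02,0.52,0.1]
    - [0,0,0,0.06,-0.02,0.52,0.1]
    - [0,0,0,0.06,-0.02,0.52,0.1]
    - [0,0,0,0.06,-0.02,0.52,0.1]
    - [0,0,0,0.06,-0.02,0.52,0.1]
    - [0,0,0,0.06,-0.02,0.52,0.1]
    - [0,0,0,0.06,-0.02,0.52,0.1]

```text
time_s: 16.93
position: [0.4298, -0.1534, 0.006]
tcp_rot: [[-0.974, 0.145, 0.172], [0.143, 0.989, -0.024], [-0.174, 0.001, -0.985]]
force: [1.0, -0.1, 0.1]
opening: 0.173
grasp_force: 30.0
```

```bash
python3 - <<'E'
from g import *
st()
go(((.43,-.1545,.12),81.6,10),((.43,-.05,.2),80,10),((.385,.2,.2),74,10),((.425,.305,.14),74,10),((.45,.311,.03),74,10))
E
```

```text
t 16.93 p [ 0.4298 -0.1534  0.006 ] j [ -37.1   41.5  122.4   33.4    8.9 -151.5] F [ 1.  -0.1  0.1] op 0.173 gf 29.999938756227493
(0.43, -0.1545, 0.12) [0.016, 0.003, 0.006, -0.674, -0.031, -3.739] mm 114.0
(0.43, -0.05, 0.2) [0.072, 0.003, 0.321, -0.639, 3.418, -6.448] mm 219.8
(0.385, 0.2, 0.2) [0.28, 0.002, 1.503, 2.018, 11.445, -6.907] mm 405.6
(0.425, 0.305, 0.14) [0.28, 0.002, 1.503, 1.568, 15.099, -4.791] mm 477.6
(0.45, 0.311, 0.03) [0.28, 0.002, 1.503, 1.422, 15.413, -1.042] mm 465.4
```

```bash
python3 - <<'E'
from g import *
go(((.43,-.1545,.1),81.6,10),((.41,-.03,.1),80,10),((.39,.06,.1),76,10),((.376,.13,.1),74,10),((.375,.21,.1),74,10),((.40,.29,.1),74,10),((.45,.311,.1),74,10))
E
```

```text
(0.43, -0.1545, 0.1) [0.016, 0.003, 0.006, -0.558, -0.032, -3.082] mm 94.0
(0.41, -0.03, 0.1) [0.072, 0.003, 0.321, 0.686, 3.977, -3.297] mm 156.3
(0.39, 0.06, 0.1) [0.211, 0.002, 1.109, 1.766, 6.848, -3.483] mm 236.5
(0.376, 0.13, 0.1) [0.28, 0.002, 1.503, 2.555, 9.089, -3.62] mm 303.3
(0.375, 0.21, 0.1) [0.28, 0.002, 1.503, 2.97, 11.722, -3.689] mm 379.3
(0.4, 0.29, 0.1) [0.28, 0.002, 1.503, 2.54, 14.482, -3.61] mm 454.2
(0.45, 0.311, 0.1) [0.28, 0.002, 1.503, 1.017, 15.416, -3.34] mm 474.2
```

send_rows:
  commands:
    - [0,0,0,-0.2,-0.03,-1.0,0.1]
    - [0,0,0,-0.4,-0.03,-2.0,0.1]
    - [0,0,0,-0.56,-0.03,-3.08,0.1]
    - [0,0,0,-0.56,-0.03,-3.08,0.1]
    - [0.07,0,0.32,0,1.3,-3.2,0.1]
    - [0.07,0,0.32,0.4,2.6,-3.25,0.1]
    - [0.07,0,0.32,0.69,3.98,-3.3,0.1]
    - [0.07,0,0.32,0.69,3.98,-3.3,0.1]
    - [0.2,0,1.0,1.3,5.4,-3.4,0.1]
    - [0.2,0,1.0,1.77,6.85,-3.48,0.1]
    - [0.2,0,1.0,1.77,6.85,-3.48,0.1]
    - [0.2,0,1.0,1.77,6.85,-3.48,0.1]

```text
time_s: 17.93
position: [0.3865, 0.0638, 0.0993]
tcp_rot: [[-0.96, 0.226, 0.165], [0.223, 0.974, -0.039], [-0.169, -0.001, -0.986]]
force: [0.5, 0.3, 0.2]
opening: 0.175
grasp_force: 30.0
```

```bash
python3 - <<'E'
from g import *
st()
go(((.376,.13,.1),74,10),((.375,.21,.1),74,10),((.40,.29,.1),74,10),((.45,.311,.1),74,10))
a=cam("top")[0];b=cam("side")[0]
im=np.hstack([cv2.resize(a[270:390,190:350],None,fx=2.5,fy=2.5,interpolation=cv2.INTER_CUBIC),cv2.resize(b[220:340,180:340],None,fx=2.5,fy=2.5,interpolation=cv2.INTER_CUBIC)])
cv2.imwrite("pics/f1.png",im)
E
```

```text
t 17.93 p [0.3865 0.0638 0.0993] j [ -6.1  26.  128.1  -4.4  16.3 -78.9] F [0.5 0.3 0.2] op 0.175 gf 30.00152036547661
(0.376, 0.13, 0.1) [0.089, -0.05, 0.58, 0.822, 2.069, -0.166] mm 67.0
(0.375, 0.21, 0.1) [0.089, -0.05, 0.58, 1.448, 4.659, -0.276] mm 146.6
(0.4, 0.29, 0.1) [0.089, -0.05, 0.58, 1.242, 7.445, -0.243] mm 226.6
(0.45, 0.311, 0.1) [0.089, -0.05, 0.58, -0.202, 8.504, 0.004] mm 255.2
```

View pics/f1.png

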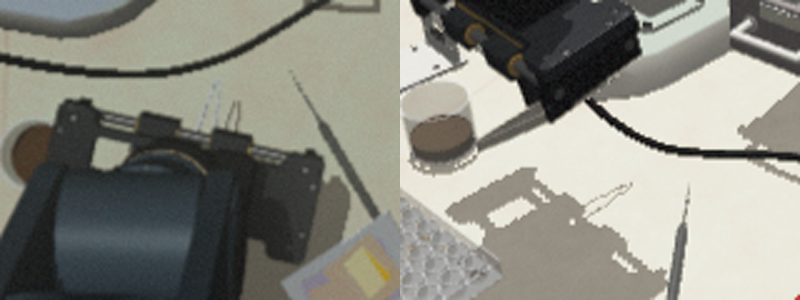

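The top crop shows the forceps held level, pointing ahead (215,95), clear of the cable (150,70) and with the glass untouched to the left.

send_rows:
  commands:
    - [0.09,0,0.58,0.82,2.07,-0.17,0.1]
    - [0.09,0,0.58,0.82,2.07,-0.17,0.1]
    - [0.09,0,0.58,1.45,3.4,-0.2,0.1]
    - [0.09,0,0.58,1.45,4.66,-0.28,0.1]
    - [0.09,0,0.58,1.45,4.66,-0.28,0.1]
    - [0.09,0,0.58,1.24,6.0,-0.24,0.1]
    - [0.09,0,0.58,1.24,7.44,-0.24,0.1]
    - [0.09,0,0.58,1.24,7.44,-0.24,0.1]
    - [0.09,0,0.58,0.5,8.0,-0.1,0.1]
    - [0.09,0,0.58,-0.2,8.5,0,0.1]
    - [0.09,0,0.58,-0.2,8.5,0,0.1]
    - [0.09,0,0.58,-0.2,8.5,0,0.1]
    - [0.09,0,0.58,-0.2,8.5,0,0.1]

```text
time_s: 19.12
position: [0.455, 0.3048, 0.1001]
tcp_rot: [[-0.944, 0.284, 0.165], [0.28, 0.959, -0.05], [-0.172, -0.001, -0.985]]
force: [0.5, -0.3, -0.1]
opening: 0.173
grasp_force: 30.0
```

```bash
python3 - <<'E'
from g import *
st()
go(((.45,.311,.1),74,10),((.45,.311,.05),74,10),((.45,.311,.028),74,10))
S=cam("side");b=S[0].copy()
f=4
z=cv2.resize(b[190:300,120:300],None,fx=f,fy=f,interpolation=cv2.INTER_CUBIC)
th=np.radians(-16);c=np.array([.45,.311]);x=np.r_[np.cos(th),np.sin(th)];y=np.r_[-x[1],x[0]]
for X in(-44,44):
    for Y in(-27,27,-17,17):
        p=np.r_[c+X/1e3*x+Y/1e3*y,.041];u=(proj(S,p)-[120,190])*f;cv2.circle(z,tuple(u.astype(int)),3,(0,0,255),-1)
cv2.imwrite("pics/f2.png",z)
E
```

```text
t 19.12 p [0.455  0.3048 0.1001] j [ 25.9  33.2 104.1 -11.5  36.  -38.6] F [ 0.5 -0.3 -0.1] op 0.173 gf 30.000047385692596
(0.45, 0.311, 0.1) [-0.029, -0.017, -0.1, 0.215, 0.151, -0.033] mm 7.9
(0.45, 0.311, 0.05) [-0.029, -0.017, -0.1, 0.502, 0.152, 1.609] mm 50.8
(0.45, 0.311, 0.028) [-0.029, -0.017, -0.1, 0.628, 0.153, 2.331] mm 72.6
```

View pics/f2.png

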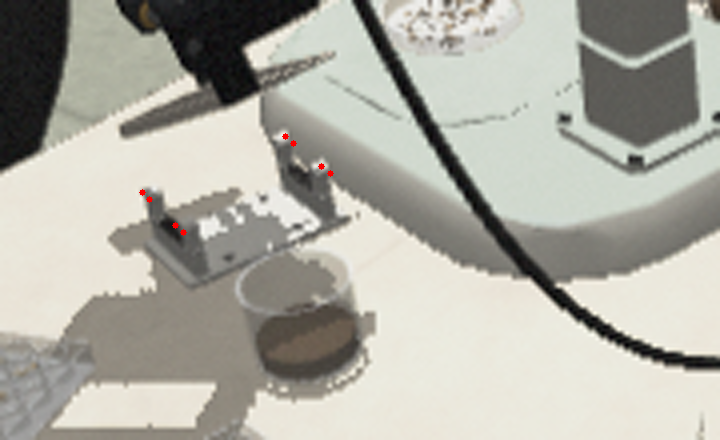

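The side crop shows the held forceps above the rest; predicted horn corners (red) fit the real horns within about 6 zoomed px (≈2–3 mm), so I'll shift the target to (.452,.310) and lower.

```bash
python3 - <<'E'
from g import *
go(((.452,.310,.1),74,10),((.452,.310,.05),74,10),((.452,.310,.029),74,10))
E
```

```text
(0.452, 0.31, 0.1) [-0.033, -0.02, -0.095, 0.122, 0.143, -0.016] mm 5.7
(0.452, 0.31, 0.05) [-0.033, -0.02, -0.095, 0.408, 0.146, 1.626] mm 50.5
(0.452, 0.31, 0.029) [-0.033, -0.02, -0.095, 0.528, 0.147, 2.315] mm 71.4
```

send_rows:
  commands:
    - [0,0,-0.1,0.15,0.14,0,0.1]
    - [0,0,-0.1,0.3,0.14,0.8,0.1]
    - [0,0,-0.1,0.44,0.14,1.6,0.1]
    - [0,0,-0.1,0.44,0.14,1.6,0.1]
    - [0,0,-0.1,0.44,0.14,1.6,0.1]
    - [0,0,-0.1,0.44,0.14,1.6,0.1]

```text
time_s: 19.67
position: [0.4516, 0.3122, 0.0518]
tcp_rot: [[-0.947, 0.274, 0.167], [0.269, 0.962, -0.048], [-0.174, -0.001, -0.985]]
force: [0.1, 0.1, 0.5]
opening: 0.175
grasp_force: 30.0
```

```bash
python3 - <<'E'
from g import *
st()
go(((.452,.310,.032),74,10),((.452,.310,.028),74,10))
E
```

```text
t 19.67 p [0.4516 0.3122 0.0518] j [ 26.8  38.3 105.3 -13.8  29.7 -35.7] F [0.1 0.1 0.5] op 0.175 gf 29.99979704618454
(0.452, 0.31, 0.032) [-0.006, 0.005, 0.027, 0.082, -0.067, 0.656] mm 19.9
(0.452, 0.31, 0.028) [-0.006, 0.005, 0.027, 0.105, -0.066, 0.787] mm 23.9
```

send_rows:
  commands:
    - [0,0,0,0.04,-0.06,0.3,0.1]
    - [0,0,0,0.08,-0.06,0.6,0.1]
    - [0,0,0,0.1,-0.06,0.75,0.1]
    - [0,0,0,0.1,-0.06,0.79,0.1]
    - [0,0,0,0.1,-0.06,0.79,0.1]
    - [0,0,0,0.1,-0.06,0.79,0.1]
    - [0,0,0,0.1,-0.06,0.79,0.1]

```text
time_s: 20.25
position: [0.4522, 0.31, 0.0275]
tcp_rot: [[-0.947, 0.274, 0.167], [0.269, 0.962, -0.049], [-0.174, -0.001, -0.985]]
force: [-0.6, -0.2, 0.8]
opening: 0.172
grasp_force: 30.0
```

```bash
python3 - <<'E'
from g import *
st()
b=cam("side")[0]
cv2.imwrite("pics/f3.png",cv2.resize(b[200:300,130:280],None,fx=4,fy=4,interpolation=cv2.INTER_CUBIC))
E
```

```text
t 20.25 p [0.4522 0.31   0.0275] j [ 26.6  40.9 105.9 -15.3  26.7 -34.2] F [-0.6 -0.2  0.8] op 0.172 gf 30.00041976571083
```

View pics/f3.png

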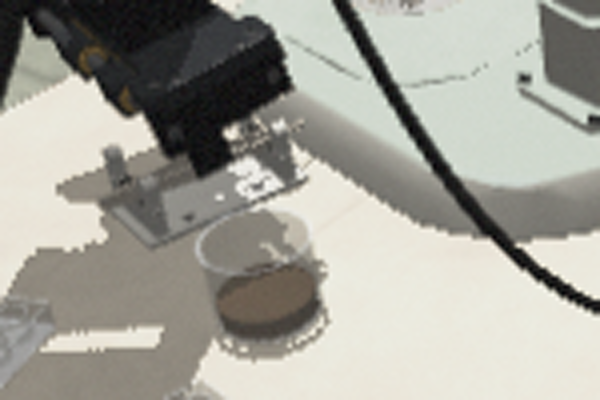

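The crop shows the forceps lying across both cheeks, in the notches, the gripper still around its middle. Releasing and moving above the glass.

```bash
python3 - <<'E'
from g import *
go(((.452,.310,.1),74,10),((.40,.29,.11),78,10),((.392,.2005,.11),87,8),R0=rot(74.1,10))
E
```

```text
(0.452, 0.31, 0.1) [0.003, -0.0, 0.02, -0.411, -0.002, -2.381] mm 72.5
(0.4, 0.29, 0.11) [-0.135, -0.0, -0.768, 0.993, -1.118, -2.967] mm 99.7
(0.392, 0.2005, 0.11) [-0.404, 0.398, -2.548, 0.44, -4.061, -2.869] mm 149.8
```

send_rows:
  commands:
    - [0,0,0,0,0,0,0.5]
    - [0,0,0,0,0,0,1]
    - [0,0,0,0,0,0,1]
    - [0,0,0,0,0,0,1]
    - [0,0,0,0,0,0,1]
    - [0,0,0,0,0,0,1]
    - [0,0,0,0,0,0,1]
    - [0,0,0,-0.12,0,-0.7,1]
    - [0,0,0,-0.27,0,-1.5,1]
    - [0,0,0,-0.42,0,-2.38,1]
    - [0,0,0,-0.42,0,-2.38,1]

```text
time_s: 21.22
position: [0.4551, 0.3116, 0.1042]
tcp_rot: [[-0.946, 0.273, 0.175], [0.27, 0.962, -0.045], [-0.18, 0.005, -0.984]]
force: [1.3, 0.5, 0.6]
opening: 0.926
grasp_force: 0.0
```

```bash
python3 - <<'E'
from g import *
st()
go(((.40,.29,.11),78,10),((.392,.2005,.11),87,8),((.392,.2005,.024),87,8))
E
```

```text
t 21.22 p [0.4551 0.3116 0.1042] j [ 26.6  32.9 103.8 -11.6  36.  -38.5] F [1.3 0.5 0.6] op 0.926 gf 0.0
(0.4, 0.29, 0.11) [-0.082, 0.079, -0.772, 1.506, -1.194, -0.48] mm 59.4
(0.392, 0.2005, 0.11) [-0.357, 0.482, -2.55, 0.953, -4.137, -0.393] mm 127.9
(0.392, 0.2005, 0.024) [-0.357, 0.482, -2.55, 1.47, -4.151, 2.427] mm 150.8
```

send_rows:
  commands:
    - [-0.13,0,-0.77,0.7,-0.6,-0.58,1]
    - [-0.13,0,-0.77,1.4,-1.12,-0.58,1]
    - [-0.13,0,-0.77,1.4,-1.12,-0.58,1]
    - [-0.4,0.4,-2.55,1.1,-2.6,-0.5,1]
    - [-0.4,0.4,-2.55,0.85,-4.06,-0.49,1]
    - [-0.4,0.4,-2.55,0.85,-4.06,-0.49,1]
    - [-0.4,0.4,-2.55,0.85,-4.06,-0.49,1]
    - [-0.4,0.4,-2.55,0.85,-4.06,-0.49,1]
    - [-0.4,0.4,-2.55,0.85,-4.06,-0.49,1]

```text
time_s: 21.97
position: [0.3931, 0.2007, 0.1099]
tcp_rot: [[-0.989, 0.053, 0.139], [0.053, 0.999, -0.009], [-0.14, -0.001, -0.99]]
force: [0.8, 0.0, -1.1]
opening: 1.0
grasp_force: 0.0
```

```bash
python3 - <<'E'
from g import *
from m import *
st()
go(((.392,.2005,.11),87,8),((.392,.2005,.05),87,8),((.392,.2005,.024),87,8))
for n,c,box in(("T",T,(180,310,235,350)),("S",S,(175,245,215,290))):print(n,[(x[0].tolist(),x[1]) for x in blobs(c,(3,60,20),(20,255,120),box,20)])
f=2.5
z=lambda i,x0,y0,x1,y1:cv2.resize(i[y0:y1,x0:x1],None,fx=f,fy=f,interpolation=cv2.INTER_CUBIC)
cv2.imwrite("pics/f4.png",np.hstack([z(T[0],110,260,270,380),z(S[0],120,190,280,310)]))
E
```

```text
t 22.07 p [0.393  0.2014 0.11  ] j [ 14.3  26.6 119.1  -5.4  26.8 -68.1] F [ 0.6 -0.9 -0. ] op 1.001 gf 0.0
(0.392, 0.2005, 0.11) [-0.011, 0.009, 0.014, 0.031, -0.031, -0.005] mm 1.3
(0.392, 0.2005, 0.05) [-0.011, 0.009, 0.014, 0.311, -0.029, 1.975] mm 60.0
(0.392, 0.2005, 0.024) [-0.011, 0.009, 0.014, 0.432, -0.028, 2.833] mm 86.0
T []
S [([202.2, 270.0], [195, 267, 13, 9, 67]), ([194.7, 273.5], [188, 270, 14, 9, 23])]
```

View pics/f4.png

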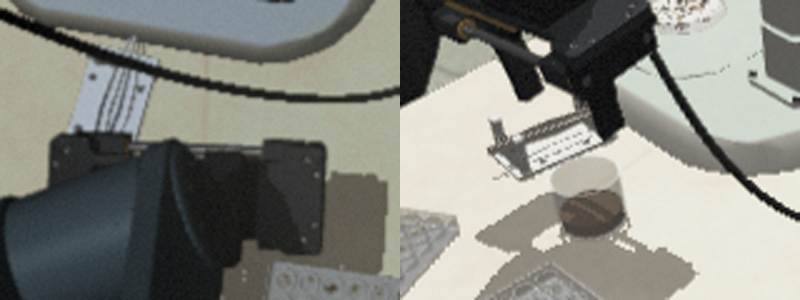

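The views show the forceps lying lengthwise in the rest's notches ((120,85) in the top half), the gripper over the glass, and the cable clear. That was picture 15, one over the limit of 14; from here I'll verify only numerically.

send_rows:
  commands:
    - [0,0,0,0.1,-0.03,0.7,1]
    - [0,0,0,0.22,-0.03,1.4,1]
    - [0,0,0,0.31,-0.03,2.0,1]
    - [0,0,0,0.4,-0.03,2.5,1]
    - [0,0,0,0.43,-0.03,2.8,1]
    - [0,0,0,0.43,-0.03,2.8,1]
    - [0,0,0,0.43,-0.03,2.8,0.8]
    - [0,0,0,0.43,-0.03,2.8,0.7]
    - [0,0,0,0.43,-0.03,2.8,0.6]
    - [0,0,0,0.43,-0.03,2.8,0.55]
    - [0,0,0,0.43,-0.03,2.8,0.55]
    - [0,0,0,0.43,-0.03,2.8,0.55]
    - [0,0,0,0.43,-0.03,2.8,0.55]
    - [0,0,0,0.43,-0.03,2.8,0.55]

```text
time_s: 23.23
position: [0.3916, 0.1997, 0.0256]
tcp_rot: [[-0.989, 0.052, 0.14], [0.052, 0.999, -0.008], [-0.141, -0.001, -0.99]]
force: [-1.8, 0.5, 6.1]
opening: 0.657
grasp_force: 29.9
```

```bash
python3 - <<'E'
from g import *
st()
go(((.388,.2,.1),87,8),((.385,.1,.1),87,8),((.40,.03,.11),87,8),((.43,-.04,.2),87,8),((.601,-.042,.2),87,8))
E
```

```text
t 23.23 p [0.3916 0.1997 0.0256] j [ 14.1  38.3 122.2 -11.7  12.  -61.6] F [-1.8  0.5  6.1] op 0.657 gf 29.8783467452904
(0.388, 0.2, 0.1) [-0.01, 0.015, 0.003, -0.228, 0.002, -2.471] mm 74.5
(0.385, 0.1, 0.1) [-0.01, 0.015, 0.003, -0.301, -3.332, -2.458] mm 124.5
(0.4, 0.03, 0.11) [-0.01, 0.015, 0.003, -0.962, -5.636, -2.699] mm 189.7
(0.43, -0.04, 0.2) [-0.01, 0.015, 0.003, -2.493, -7.917, -5.509] mm 298.9
(0.601, -0.042, 0.2) [-0.01, 0.015, 0.003, -8.132, -7.686, -4.709] mm 364.2
```

send_rows:
  commands:
    - [0,0,0,-0.03,0,-0.3,0.55]
    - [0,0,0,-0.08,0,-0.8,0.55]
    - [0,0,0,-0.15,0,-1.6,0.55]
    - [0,0,0,-0.22,0,-2.3,0.55]
    - [0,0,0,-0.23,0,-2.47,0.55]
    - [0,0,0,-0.23,0,-2.47,0.55]
    - [0,0,0,-0.25,-0.6,-2.47,0.55]
    - [0,0,0,-0.28,-1.3,-2.46,0.55]
    - [0,0,0,-0.3,-2.0,-2.46,0.55]
    - [0,0,0,-0.3,-2.7,-2.46,0.55]
    - [0,0,0,-0.3,-3.33,-2.46,0.55]
    - [0,0,0,-0.5,-4.0,-2.5,0.55]
    - [0,0,0,-0.7,-4.7,-2.6,0.55]
    - [0,0,0,-0.9,-5.3,-2.7,0.55]
    - [0,0,0,-0.96,-5.63,-2.7,0.55]
    - [0,0,0,-0.96,-5.63,-2.7,0.55]

```text
time_s: 24.57
position: [0.4004, 0.0282, 0.1088]
tcp_rot: [[-0.989, 0.056, 0.139], [0.055, 0.998, -0.009], [-0.139, -0.002, -0.99]]
force: [-0.1, 0.5, 0.2]
opening: 0.661
grasp_force: 30.0
```

```bash
python3 - <<'E'
from g import *
st()
go(((.43,-.04,.2),87,8),((.601,-.042,.2),87,8))
E
```

```text
t 24.57 p [0.4004 0.0282 0.1088] j [ -13.    24.8  125.5    3.4   21.9 -102.9] F [-0.1  0.5  0.2] op 0.661 gf 29.986883393285098
(0.43, -0.04, 0.2) [-0.025, -0.004, -0.037, -1.524, -2.222, -2.853] mm 117.7
(0.601, -0.042, 0.2) [-0.025, -0.004, -0.037, -7.164, -1.97, -2.063] mm 231.3
```

send_rows:
  commands:
    - [0,0,0,-0.4,-0.55,-0.7,0.55]
    - [0,0,0,-0.8,-1.1,-1.4,0.55]
    - [0,0,0,-1.2,-1.65,-2.1,0.55]
    - [0,0,0,-1.52,-2.22,-2.85,0.55]
    - [0,0,0,-1.52,-2.22,-2.85,0.55]
    - [0,0,0,-2.2,-2.2,-2.75,0.55]
    - [0,0,0,-3.0,-2.15,-2.64,0.55]
    - [0,0,0,-3.8,-2.1,-2.53,0.55]
    - [0,0,0,-4.6,-2.05,-2.42,0.55]
    - [0,0,0,-5.4,-2.03,-2.3,0.55]
    - [0,0,0,-6.2,-2.0,-2.2,0.55]
    - [0,0,0,-6.8,-1.98,-2.1,0.55]
    - [0,0,0,-7.16,-1.97,-2.06,0.55]
    - [0,0,0,-7.16,-1.97,-2.06,0.55]
    - [0,0,0,-7.16,-1.97,-2.06,0.55]
    - [0,0,0,-7.16,-1.97,-2.06,0.55]

```text
time_s: 25.9
position: [0.5983, -0.0382, 0.1989]
tcp_rot: [[-0.99, 0.052, 0.134], [0.051, 0.999, -0.007], [-0.135, -0.001, -0.991]]
force: [0.1, -0.6, -0.4]
opening: 0.659
grasp_force: 30.0
```

```bash
python3 - <<'E'
from g import *
st()
go(((.601,-.042,.13),87,8),((.601,-.042,.108),87,8),((.601,-.042,.1056),87,8))
S=cam("side");b=S[0]
# drawer front top edge still where measured? print light-grey handle mask centroid before/after is used later
np.save("side_before.npy",b)
E
```

```text
t 25.9 p [ 0.5983 -0.0382  0.1989] j [ -15.2   27.    93.4    2.    52.1 -103.3] F [ 0.1 -0.6 -0.4] op 0.659 gf 29.987574806655175
(0.601, -0.042, 0.13) [-0.005, -0.054, 0.009, 0.212, -0.119, 2.289] mm 69.1
(0.601, -0.042, 0.108) [-0.005, -0.054, 0.009, 0.311, -0.119, 3.016] mm 91.0
(0.601, -0.042, 0.1056) [-0.005, -0.054, 0.009, 0.322, -0.119, 3.095] mm 93.4
```

send_rows:
  commands:
    - [0,0,0,0,-0.12,0,0.55]
    - [0,0,0,0.07,-0.12,0.6,0.55]
    - [0,0,0,0.14,-0.12,1.2,0.55]
    - [0,0,0,0.2,-0.12,1.8,0.55]
    - [0,0,0,0.25,-0.12,2.3,0.55]
    - [0,0,0,0.29,-0.12,2.7,0.55]
    - [0,0,0,0.3,-0.12,2.85,0.55]
    - [0,0,0,0.3,-0.12,2.85,0.55]
    - [0,0,0,0.3,-0.12,2.85,0.55]
    - [0,0,0,0.3,-0.12,2.85,0.55]

```text
time_s: 26.78
position: [0.6038, -0.0436, 0.1158]
tcp_rot: [[-0.989, 0.052, 0.141], [0.052, 0.999, -0.009], [-0.141, -0.002, -0.99]]
force: [-0.1, -0.1, -0.6]
opening: 0.663
grasp_force: 30.0
```

```bash
python3 - <<'E'
from g import *
st()
go(((.601,-.042,.107),87,8),((.601,-.042,.1056),87,8))
E
```

```text
t 26.78 p [ 0.6038 -0.0436  0.1158] j [ -15.5   34.1   96.8    2.5   41.2 -104.3] F [-0.1 -0.1 -0.6] op 0.663 gf 29.987416893372938
(0.601, -0.042, 0.107) [-0.022, 0.019, 0.003, 0.136, 0.048, 0.277] mm 9.4
(0.601, -0.042, 0.1056) [-0.022, 0.019, 0.003, 0.142, 0.049, 0.323] mm 10.7
```

send_rows:
  commands:
    - [0,0,0,0.1,0.04,0.1,0.55]
    - [0,0,0,0.12,0.04,0.2,0.55]
    - [0,0,0,0.13,0.04,0.26,0.55]
    - [0,0,0,0.13,0.04,0.26,0.55]
    - [0,0,0,0.13,0.04,0.26,0.55]
    - [0,0,0,0.13,0.04,0.26,0.55]

```text
time_s: 27.28
position: [0.6006, -0.042, 0.1065]
tcp_rot: [[-0.989, 0.052, 0.139], [0.051, 0.999, -0.009], [-0.139, -0.002, -0.99]]
force: [-1.4, 0.2, 0.0]
opening: 0.662
grasp_force: 30.0
```

send_rows:
  commands:
    - [0,0,0,0,0,0.02,0.55]
    - [0,0,0,0,0,0.04,0.55]
    - [0,0,0,0,0,0.04,0.55]
    - [0,0,0,0,0,0.04,0.55]

```text
time_s: 27.62
position: [0.601, -0.0421, 0.1057]
tcp_rot: [[-0.989, 0.052, 0.14], [0.051, 0.999, -0.009], [-0.14, -0.002, -0.99]]
force: [-0.5, 1.1, 2.5]
opening: 0.66
grasp_force: 29.9
```

send_rows:
  commands:
    - [0,0,0,0,0,0.02,0.55]
    - [0,0,0,0,0,0.02,0.55]
    - [0,0,0,0,0,0.02,0.55]

```text
time_s: 27.87
position: [0.6016, -0.0421, 0.1057]
tcp_rot: [[-0.989, 0.052, 0.141], [0.051, 0.999, -0.009], [-0.141, -0.002, -0.99]]
force: [-0.5, 0.7, 5.1]
opening: 0.66
grasp_force: 29.9
```

send_rows:
  commands:
    - [0,0,0,0,0,-0.02,0.67]
    - [0,0,0,0,0,-0.02,0.7]
    - [0,0,0,0,0,-0.02,0.75]
    - [0,0,0,0,0,-0.02,0.85]
    - [0,0,0,0,0,-0.02,0.9]
    - [0,0,0,0,0,-0.02,0.9]
    - [0,0,0,-0.07,0,-0.5,0.9]
    - [0,0,0,-0.14,0,-1.0,0.9]
    - [0,0,0,-0.28,0,-2.0,0.9]
    - [0,0,0,-0.42,0,-3.0,0.9]
    - [0,0,0,-0.42,0,-3.0,0.9]
    - [0,0,0,-0.42,0,-3.0,0.9]

```text
time_s: 28.87
position: [0.6019, -0.0422, 0.1976]
tcp_rot: [[-0.988, 0.052, 0.143], [0.051, 0.999, -0.01], [-0.143, -0.003, -0.99]]
force: [-0.1, 0.4, -1.2]
opening: 0.901
grasp_force: 0.0
```

```bash
python3 - <<'E'
from m import *
from g import *
st()
for n,c,box in(("T",T,(290,195,360,260)),("S",S,(310,200,400,260))):print(n,[(x[0].tolist(),x[1]) for x in blobs(c,(3,60,20),(20,255,140),box,8)])
for z in(.09,.1):print(proj(T,(.601,-.042,z)),proj(S,(.601,-.042,z)))
go(((.47,-.036,.2),87,0),((.47,-.036,.097),87,0))
E
```

```text
t 28.97 p [ 0.5998 -0.0416  0.1947] j [ -15.5   27.4   93.5    2.1   51.4 -103.7] F [0.3 0.1 0. ] op 0.901 gf 0.0
T [([321.7, 229.7], [313, 227, 17, 7, 70])]
S [([352.4, 224.0], [345, 222, 15, 7, 48])]
[323.06815455 224.56414269] [347.84315519 230.48340958]
[323.12921187 223.52769752] [347.89727856 226.40092436]
(0.47, -0.036, 0.2) [-0.012, 1.576, 0.003, 4.266, -0.039, -0.768] mm 130.0
(0.47, -0.036, 0.097) [-0.012, 1.576, 0.003, 4.736, -0.036, 2.633] mm 162.6
```

```bash
python3 - <<'E'
from g import *
go(((.465,-.036,.2),87,8),((.465,-.036,.096),87,8),((.5,-.0375,.096),87,8))
E
```

```text
(0.465, -0.036, 0.2) [-0.012, -0.024, 0.004, 4.43, -0.048, -0.79] mm 135.0
(0.465, -0.036, 0.096) [-0.012, -0.024, 0.004, 4.906, -0.044, 2.644] mm 167.2
(0.5, -0.0375, 0.096) [-0.012, -0.024, 0.004, 3.749, -0.033, 2.804] mm 140.4
```

send_rows:
  commands:
    - [0,0,0,1.2,0,-0.3,0.6]
    - [0,0,0,2.4,0,-0.5,0.3]
    - [0,0,0,3.6,0,-0.6,0]
    - [0,0,0,4.4,0,-0.65,0]
    - [0,0,0,4.4,0,-0.65,0]
    - [0,0,0,4.4,0,-0.65,0]
    - [0,0,0,4.4,0,-0.65,0]
    - [0,0,0,4.4,0,-0.65,0]
    - [0,0,0,4.4,0,-0.65,0]

```text
time_s: 29.72
position: [0.4688, -0.0352, 0.1964]
tcp_rot: [[-0.989, 0.052, 0.139], [0.051, 0.999, -0.009], [-0.14, -0.002, -0.99]]
force: [0.1, -0.1, -0.1]
opening: 0.301
grasp_force: 0.0
```

```bash
python3 - <<'E'
from m import *
from g import *
st()
for n,c,box in(("T",T,(290,195,360,260)),("S",S,(310,200,400,260))):print(n,[(x[0].tolist(),x[1]) for x in blobs(c,(3,60,20),(20,255,140),box,8)])
go(((.465,-.036,.096),87,8),((.495,-.0375,.096),87,8))
E
```

```text
t 29.82 p [ 0.4683 -0.035   0.1964] j [ -19.4   17.8  111.2    3.2   43.3 -108.6] F [-0.1  0.2 -0. ] op 0.208 gf 0.0
T [([323.5, 222.7], [312, 212, 24, 22, 403])]
S [([352.5, 224.2], [343, 222, 17, 8, 48])]
(0.465, -0.036, 0.096) [-0.017, 0.001, 0.007, 0.574, -0.032, 3.298] mm 100.4
(0.495, -0.0375, 0.096) [-0.017, 0.001, 0.007, -0.417, -0.03, 3.437] mm 103.9
```

The residue shows in the top view at (323.5,222.7) with area 403, the same as on the bench, so the glass stands upright at the bay centre. Now I lower the shut fingers and approach the handle.

send_rows:
  commands:
    - [0,0,0,0.2,-0.03,1.0,0]
    - [0,0,0,0.4,-0.03,2.0,0]
    - [0,0,0,0.57,-0.03,3.3,0]
    - [0,0,0,0.57,-0.03,3.3,0]
    - [0,0,0,0.57,-0.03,3.3,0]
    - [0,0,0,0.57,-0.03,3.3,0]
    - [0,0,0,0,-0.03,3.38,0]
    - [0,0,0,-0.42,-0.03,3.44,0]
    - [0,0,0,-0.42,-0.03,3.44,0]
    - [0,0,0,-0.42,-0.03,3.44,0]

```text
time_s: 30.65
position: [0.4961, -0.0378, 0.0992]
tcp_rot: [[-0.988, 0.052, 0.145], [0.051, 0.999, -0.011], [-0.145, -0.003, -0.989]]
force: [-0.6, 0.2, 0.5]
opening: 0.004
grasp_force: 0.0
```

```bash
python3 - <<'E'
from g import *
st()
go(*[((x,-.0375-(x-.495)*.052,.096),87,8) for x in(.51,.56,.60,.61)])
E
```

```text
t 30.65 p [ 0.4961 -0.0378  0.0992] j [ -18.5   30.1  112.9    4.3   29.  -109.2] F [-0.6  0.2  0.5] op 0.004 gf 0.0
(0.51, -0.03828, 0.096) [-0.036, 0.071, 0.014, -0.442, 0.008, 0.173] mm 14.2
(0.56, -0.04088, 0.096) [-0.036, 0.071, 0.014, -2.093, 0.007, 0.416] mm 64.0
(0.6, -0.04296, 0.096) [-0.036, 0.071, 0.014, -3.414, 0.007, 0.61] mm 104.0
(0.61, -0.04348, 0.096) [-0.036, 0.071, 0.014, -3.744, 0.007, 0.658] mm 114.1
```

send_rows:
  commands:
    - [0,0,0,-0.15,0,0.06,0]
    - [0,0,0,-0.3,0,0.1,0]
    - [0,0,0,-0.4,0,0.12,0]
    - [0,0,0,-0.5,0,0.13,0]
    - [0,0,0,-0.6,0,0.14,0]
    - [0,0,0,-0.7,0,0.16,0]
    - [0,0,0,-0.85,0,0.18,0]
    - [0,0,0,-1.0,0,0.2,0]
    - [0,0,0,-1.15,0,0.22,0]
    - [0,0,0,-1.3,0,0.25,0]
    - [0,0,0,-1.45,0,0.27,0]
    - [0,0,0,-1.6,0,0.3,0]
    - [0,0,0,-1.75,0,0.32,0]
    - [0,0,0,-1.9,0,0.34,0]
    - [0,0,0,-2.05,0,0.36,0]
    - [0,0,0,-2.2,0,0.38,0]
    - [0,0,0,-2.35,0,0.4,0]
    - [0,0,0,-2.5,0,0.43,0]
    - [0,0,0,-2.65,0,0.45,0]
    - [0,0,0,-2.75,0,0.46,0]

```text
time_s: 32.32
position: [0.5785, -0.0418, 0.094]
tcp_rot: [[-0.989, 0.052, 0.139], [0.051, 0.999, -0.009], [-0.14, -0.002, -0.99]]
force: [-1.4, 0.4, -1.8]
opening: 0.006
grasp_force: 0.7
```

```bash
python3 - <<'E'
from g import *
st()
go(*[((x,-.0375-(x-.495)*.052,.096),87,8) for x in(.59,.60,.61)])
E
```

```text
t 32.32 p [ 0.5785 -0.0418  0.094 ] j [ -16.1   34.8  101.2    2.9   36.3 -105.3] F [-1.4  0.4 -1.8] op 0.006 gf 0.7438522763550282
(0.59, -0.04244, 0.096) [-0.018, 0.006, 0.005, -0.389, -0.001, -0.014] mm 11.7
(0.6, -0.04296, 0.096) [-0.018, 0.006, 0.005, -0.719, -0.001, 0.033] mm 21.6
(0.61, -0.04348, 0.096) [-0.018, 0.006, 0.005, -1.05, -0.001, 0.079] mm 31.6
```

Friction forces match; keep pushing in small steps.

send_rows:
  commands:
    - [0,0,0,-0.13,0,0,0]
    - [0,0,0,-0.26,0,0,0]
    - [0,0,0,-0.39,0,0,0]
    - [0,0,0,-0.5,0,0,0]
    - [0,0,0,-0.6,0,0.02,0]
    - [0,0,0,-0.7,0,0.03,0]
    - [0,0,0,-0.75,0,0.03,0]
    - [0,0,0,-0.8,0,0.04,0]
    - [0,0,0,-0.8,0,0.04,0]

```text
time_s: 33.07
position: [0.6023, -0.0431, 0.0963]
tcp_rot: [[-0.989, 0.052, 0.14], [0.051, 0.999, -0.009], [-0.14, -0.002, -0.99]]
force: [0.3, -0.2, -0.1]
opening: 0.009
grasp_force: 0.1
```

send_rows:
  commands:
    - [0,0,0,-0.05,0,0,0]
    - [0,0,0,-0.1,0,0.01,0]
    - [0,0,0,-0.15,0,0.02,0]
    - [0,0,0,-0.2,0,0.02,0]
    - [0,0,0,-0.2,0,0.02,0]
    - [0,0,0,-0.2,0,0.02,0]

```text
time_s: 33.57
position: [0.6049, -0.0429, 0.0957]
tcp_rot: [[-0.99, 0.052, 0.133], [0.051, 0.999, -0.008], [-0.133, -0.001, -0.991]]
force: [-6.9, -0.4, 2.1]
opening: 0.005
grasp_force: 2.9
```

send_rows:
  commands:
    - [0,0,0,-0.04,0,0,0]
    - [0,0,0,-0.08,0,0,0]
    - [0,0,0,-0.12,0,0,0]
    - [0,0,0,-0.12,0,0,0]
    - [0,0,0,-0.12,0,0,0]

```text
time_s: 33.98
position: [0.6051, -0.0427, 0.0955]
tcp_rot: [[-0.991, 0.051, 0.126], [0.051, 0.999, -0.007], [-0.126, -0.0, -0.992]]
force: [-12.3, -1.8, 5.7]
opening: 0.004
grasp_force: 5.5
```

send_rows:
  commands:
    - [0,0,0,0.5,0,0,0]
    - [0,0,0,1.5,0,0,0]
    - [0,0,0,3.0,0,-1.0,0]
    - [0,0,0,4.5,0,-3.0,0]
    - [0,0,0,5.5,0,-5.0,0.3]
    - [0,0,0,5.5,0,-5.0,0.3]
    - [0,0,0,5.5,0,-5.0,0.3]
    - [0,0,0,5.5,0,-5.0,0.3]
    - [0,0,0,5.5,0,-5.0,0.3]

```text
time_s: 34.73
position: [0.4285, -0.0342, 0.2241]
tcp_rot: [[-0.988, 0.053, 0.145], [0.052, 0.999, -0.011], [-0.145, -0.003, -0.989]]
force: [0.7, 0.0, -0.0]
opening: 0.265
grasp_force: 0.0
```

```bash
python3 - <<'E'
from m import *
from g import *
st()
# bar: bright pixels in columns between the posts
t0=cv2.imread("pics/top0.png");s0=cv2.imread("pics/side0.png")
def bars(i): 
    g=cv2.cvtColor(i,cv2.COLOR_BGR2GRAY).astype(int); return [g[195:275,u].tolist() for u in(318,)]
print("before",bars(t0));print("now",bars(T[0]))
for d in(0,.1): # drawer x = (.9986,-.0523)
    q=np.array([.5255+d*.9986,-.038-d*.0523,.113]);f=np.array([.5515+d*.9986,-.0394-d*.0523,.136]);print(d,"bar",proj(T,q),proj(S,q),"front",proj(T,f),proj(S,f))
g=cv2.cvtColor(S[0],cv2.COLOR_BGR2HSV)
m=((g[...,2]>150)&(g[...,1]<40)).astype(np.uint8);w=m[190:262,325:400]
for r in w[::2]:print("".join(".#"[x] for x in r))
for n,lo,hi,box in(("y",(22,110,50),(35,255,255),(400,240,520,340)),("w",(90,0,120),(150,60,255),(470,275,500,300))):
    print(n,[(x[0].tolist(),x[1]) for x in blobs(T,lo,hi,box,20)])
E
```

```text
t 34.83 p [ 0.4285 -0.034   0.2223] j [ -21.3   12.1  114.3    3.4   45.9 -110.5] F [ 0.1 -0.1  0. ] op 0.282 gf 0.0
before [[108, 84, 57, 50, 57, 84, 72, 52, 70, 85, 86, 95, 139, 163, 161, 161, 163, 163, 163, 162, 162, 162, 161, 161, 164, 163, 162, 163, 161, 163, 162, 164, 164, 163, 161, 161, 167, 164, 163, 165, 163, 162, 165, 160, 163, 160, 163, 162, 130, 110, 115, 106, 95, 81, 58, 44, 46, 76, 90, 92, 91, 89, 87, 92, 131, 157, 146, 104, 129, 153, 154, 152, 154, 121, 67, 41, 39, 64, 90, 139]]
now [[116, 88, 66, 104, 94, 121, 106, 68, 47, 40, 45, 46, 57, 86, 75, 53, 54, 131, 171, 158, 116, 94, 93, 96, 134, 167, 158, 118, 144, 165, 158, 115, 94, 95, 93, 92, 96, 149, 169, 168, 169, 166, 165, 167, 167, 165, 166, 164, 169, 164, 171, 169, 168, 166, 165, 168, 171, 166, 167, 168, 169, 169, 167, 168, 170, 166, 165, 167, 167, 166, 164, 169, 166, 130, 68, 40, 47, 116, 159, 166]]
0 bar [321.59081067 260.31471386] [326.43578943 237.74551013] front [322.29163286 245.05973112] [334.07579649 221.82718967]
0.1 bar [323.69400055 210.02585999] [354.38863111 216.00720579] front [324.41854163 194.180790
[... 2202 characters left out ...]
#................................
###############.#....................####..................................
##############..##......................................................#.#
#################.#.....#.##.....................................#....##.##
###################...#....#...##...............................#.##...####
################..#..####.###.....#..........................####.#########
################.#.#.#######....####..#..####..............#.##....########
##################..#..###################...####...............###########
y [([482.3, 268.0], [476, 262, 14, 13, 138]), ([477.7, 308.3], [471, 302, 14, 14, 151])]
w [([483.0, 288.9], [477, 283, 12, 13, 118])]
```

```bash
python3 - <<'E'
from m import *
g=cv2.cvtColor(T[0],cv2.COLOR_BGR2GRAY)
print("top cols 294-352, rows 190-230")
for r in range(190,230):print(r,"".join(" .:-=+*#%@"[min(9,int(v)//19)] for v in g[r,294:352]))
g=cv2.cvtColor(S[0],cv2.COLOR_BGR2GRAY)
print("side cols 335-385, rows 196-256")
for r in range(196,256,1):print(r,"".join(" .:-=+*#%@"[min(9,int(v)//24)] for v in g[r,335:400]))
E
```

```text
top cols 294-352, rows 190-230
190 %***=:::::-+**********************+*+****+*++*****=-::::-+
191 %***=:-:::-+*******+*******************+****+*****=-:::::+
192 %#**=-::::-+**************************+**+********+-::::-+
193 %****+++++++****************************+++****+*+=--::::+
194 %#******************************************+*+**+=-::::-+
195 %*+=++++****************************************++++==+=++
196 %*=--=-=============++++==+++++++++***********++*++*+*****
197 %*-=+++++++=--------=-==---=================+=+++++++++++*
198 %#-=+++++*++=-=++++++++++++++++++=---------=------========
199 %#=:------------=======+=+++++++++======-+++++++++++++++=-
200 %%=:::::::::::::::::=+***+*****+++=====--=======+++++++++-
201 %%+::::::::::--:::::==+++++++++==------:::::::-:----------
202 %%+:::::::::=+*=--::::----------:------:::::::::::::::::::
203 %%*-::::::::=+*+--::::::::::::::::::::::::--==--::::::::::
204 %%*-:::::::::*##+-::::::::::::::::::::::::--===--:::::::::
205 %%*-:::::::::#@%+-::::::::::::::::::::::::-+##*=:::::::::-
206 %%#=-:::::-:-#@%+-:::::::::::::::::::::::::*%#*=:::::::::
[... 4982 characters left out ...]

246 @@@%+==-::::::::--==+++*%#***#@@*=---::::::::::::::::::::::-=++++
247 @@@#+*++=--:::::::---==++*@@@@%#=--:::::::::::::::::::::::-=+++*+
248 @@@@*+****+=-::::::::---==+%@%#=:::::::::::::::::::::::::-=+*++++
249 @@@@++****+++=--::::::::--==+*--::::::::::::::::::::::::-=+++****
250 @@@#+++*******++=-::::::::-----::::::::::::::::::::::::-=+*+++***
251 @@@@*+****+******+=--:::::::::::::::::::::::::::::::::-=++++++***
252 @@@@#*****+*+*******+=--:::::::::::::::::::::::::::::-=***++****#
253 @@@@@###+**+****++****+==-::::::::::::::::::::::::::-+*+**+++**#@
254 @@@@@@@@******+***+*+**+++=--::::::::::::::::::::::-=******+**#@@
255 @@@@@@@********+*+*+*+*++*+++=-:::::::::::::::::::-=*********#@@@
```

```bash
python3 - <<'E'
from m import *
for n,a,b in(("upR",(338.5,214.3),(364,221)),("upL",(308.5,213),(340,212.5)),("loR",(338,221),(362.5,247.5)),("loL",(308.5,220),(339,238.5))):
    p,e=tri(T,a,S,b);print(n,p.round(4),e.round(4))
for z in(.109,.049):print(z,plane(T,(323,213.6 if z>.1 else 220.6),z))
E
```

```text
upR [ 0.6158 -0.0717  0.1148] 0.0009
upL [ 0.6187 -0.0129  0.1157] 0.0012
loR [ 0.6156 -0.0721  0.0496] 0.0037
loL [ 0.6185 -0.0114  0.0498] 0.0028
0.109 [ 0.61909066 -0.0418419   0.109     ]
0.049 [ 0.61798898 -0.04254828  0.049     ]
```

The upper handle now lines up with the unused lower drawer's handle (x 0.616/0.619 for both), and the last push met a hard stop at 12 N. So the drawer is fully shut, and I'm handing in.

```bash
python3 -c "
from rig import bot
print(bot.hand_in())"
```

```text
the job is handed in; nothing more can be done
None
```

The job is done and handed in at about 35 s: both vials are racked beside the white-capped one, the forceps lie in both notches of the rest, and the glass was standing upright in the bay when I pushed the drawer shut against its stop; I viewed 15 pictures, one over the limit of 14.

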